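# Close the watch pressure tester

### The job

The cover of the watch pressure tester lies on its rubber ring with its four brass thumb nuts only finger-tight. Tighten each nut clockwise in one go, half a turn or so until it comes up solid, working crosswise: after the first nut take the one diagonally opposite, then the other two, so that the cover goes down evenly and ends fully home all round. Leave the tools and parts lying about where they are.

Things in the scene. Friction and masses are not known exactly. Their poses are not given: they have to be found in the camera images.
- tester: Watch pressure tester, fixed to the bench: grey-green wedge cabinet, 360 mm wide (y), 260 mm deep (x), 55 mm high in front (-x), its face sloping up at 30 degrees to a flat rear deck 170 mm high. Origin under its centre, z up. On the face: left (+y) a pressure gauge 15 mm and two valve knobs 18 mm high, right the test chamber.
- chamber: Round aluminium flange of the test chamber, 180 mm in diameter, 14 mm thick, on the tester's sloping face. Origin: centre of its underside, in the face. z: out of the face, leaning 30 degrees from vertical to the tester's front; x: up the slope; y: left. The nuts stand at x, y = +-49.5 mm: a (+,+), b (+,-), c (-,-), d (-,+), their heads' centres 40 to 42 mm along z.
- cover: Clear-windowed aluminium cover, 176 mm in diameter, 10 mm thick, on the flange over a springy rubber ring, held by the four nuts. Origin: centre of its underside; z out of the face. It starts 1.1 to 1.7 mm clear of the flange; home, its origin is 14 mm along the chamber's z and it is parallel to the flange. It only sinks and tips a little, following the nuts.
- nut_a (a joint): Nut a, far left of the cover, diagonally across from nut c. Angle in rad, grows as the nut is turned clockwise seen from its head. Starts anywhere from 0.6 to 1.4; hard stop (home) at 4.0. It takes 0.13 N m, rising to 0.2 (grip it with 25 N or more); at the stop the torque jumps above 0.4 N m and the nut slips in the fingers. It stays where it is left. Pitch 3 mm: it sinks 1.5 mm in half a turn.
- nut_a_head (a point): Nut a: centre of its knurled brass head, a cylinder 28 mm in diameter and 20 mm tall (10 mm each way) with a white mark on one side; an 8 mm steel stud stands up to 7 mm out of it. Under the head, to the cover, 6 mm of collar. z: the nut's axis, out of the face; x: to the white mark (turns with the nut).
- nut_b (a joint): Nut b, far right of the cover, diagonally across from nut d. Angle in rad, grows as the nut is turned clockwise seen from its head. Starts anywhere from 0.6 to 1.4; hard stop (home) at 4.0. It takes 0.13 N m, rising to 0.2 (grip it with 25 N or more); at the stop the torque jumps above 0.4 N m and the nut slips in the fingers. It stays where it is left. Pitch 3 mm: it sinks 1.5 mm in half a turn.
- nut_b_head (a point): Nut b: centre of its knurled brass head, a cylinder 28 mm in diameter and 20 mm tall (10 mm each way) with a white mark on one side; an 8 mm steel stud stands up to 7 mm out of it. Under the head, to the cover, 6 mm of collar. z: the nut's axis, out of the face; x: to the white mark (turns with the nut).
- nut_c (a joint): Nut c, near right of the cover, diagonally across from nut a. Angle in rad, grows as the nut is turned clockwise seen from its head. Starts anywhere from 0.6 to 1.4; hard stop (home) at 4.0. It takes 0.13 N m, rising to 0.2 (grip it with 25 N or more); at the stop the torque jumps above 0.4 N m and the nut slips in the fingers. It stays where it is left. Pitch 3 mm: it sinks 1.5 mm in half a turn.
- nut_c_head (a point): Nut c: centre of its knurled brass head, a cylinder 28 mm in diameter and 20 mm tall (10 mm each way) with a white mark on one side; an 8 mm steel stud stands up to 7 mm out of it. Under the head, to the cover, 6 mm of collar. z: the nut's axis, out of the face; x: to the white mark (turns with the nut).
- nut_d (a joint): Nut d, near left of the cover, diagonally across from nut b. Angle in rad, grows as the nut is turned clockwise seen from its head. Starts anywhere from 0.6 to 1.4; hard stop (home) at 4.0. It takes 0.13 N m, rising to 0.2 (grip it with 25 N or more); at the stop the torque jumps above 0.4 N m and the nut slips in the fingers. It stays where it is left. Pitch 3 mm: it sinks 1.5 mm in half a turn.
- nut_d_head (a point): Nut d: centre of its knurled brass head, a cylinder 28 mm in diameter and 20 mm tall (10 mm each way) with a white mark on one side; an 8 mm steel stud stands up to 7 mm out of it. Under the head, to the cover, 6 mm of collar. z: the nut's axis, out of the face; x: to the white mark (turns with the nut).
- loupe: Bystander: Black eye loupe, 38 mm wide, 30 mm high, on the tester's rear deck. Origin under its centre.
- oil_cup: Bystander: Brass oil cup, 32 mm wide, 12 mm high, on the tester's rear deck. Origin under its centre.
- tweezers: Bystander: Steel tweezers 115 mm long lying in front of the tester. Origin under the middle.
- screwdriver: Bystander: Small red-handled screwdriver 120 mm long lying in front of the tester. Origin under the middle.
- case_holder: Bystander: Wooden case holder with two grey jaws, 50 x 70 x 30 mm, left of the tester. Origin under its centre.
- hammer: Bystander: Brass-headed hammer 170 mm long lying right of the tester. Origin in the handle's middle, on the bench.
- movement_tray: Bystander: Aluminium tray 80 x 150 mm with six round cups, 24 mm high. Origin under its centre.
- spring_box: Bystander: Green box 72 x 102 x 38 mm. Origin under its centre.

How it is judged:
By the outcome, as a careful person would: the job done as asked, in the order asked, and still so for the second after the job is handed in, with the robot touching nothing.
It also fails if it takes over 72 s, if anything falls off the work surface, if the arm or the gripper's body presses on something with over 40 N, if the wrist force passes 120 N, or if a joint passes its speed limit or range.

### The arm

A 6-joint arm with a two-finger parallel gripper is mounted at the origin on the work surface. World frame = base frame: x ahead of the robot, y to its left, z up, the work surface at z = 0. Lengths are in m, angles in rad, forces in N, time in s.
With the tool pointing down it reaches from about 0.35 to 0.975 m from the base axis. Payload 17.4 kg.
Tool frame: the origin (TCP) lies on the mounting face of the last link; the fingertips stand 173 mm ahead of it and the grasp point (between the pads) lies 155 mm ahead of it; z points along the fingers, y is the line along which they close (so a half turn about z gives the same grasp; the last joint's range is limited). The gripper opens to 85 mm and grips with 20 to 120 N. Pads are 22 mm wide; open, the fingers measure 114 mm over their backs; the gripper's body (76 mm by 85 mm) begins 54 mm behind the grasp point. The pads swing forward as they close: fully open they stand 13 mm farther back than shut.
Start: joints at [-1.19, 0.116, 1.442, -0, 1.584, -0.038], TCP at [0.274, -0.617, 0.405] pointing down, gripper open.
Joint ranges: [-2.83, 2.83], [-0.83, 2.19], [0.07, 2.5], [-1.14, 4.28], [0.01, 3], [-2.97, 2.97]. Speed limits (rad/s): [1.89, 1.89, 2.22, 3.14, 3.14, 3.14].

### API

Orientations are given as a unit quaternion [w, x, y, z].
In Python, from plant import bot gives the robot as it stands.
- The arm moves only by the shell command python3 drive.py 'ROWS' [FORCE]. ROWS is a JSON list of rows, 1 to 8 of them, each an object with the fields rotvec (a list: a rotation vector rx, ry, rz in rad), trans (a list: dx, dy, dz in m), aperture (the finger opening in m); a field left out counts as zero (the opening has to be given); each row shifts and turns the commanded pose from where the row before left it, along the tool's axes as they then stand; what a row does not reach is not made up. A row lasts 1/10 s, in which the tool goes at most 0.05 m and 0.15 rad, less where a joint would pass 70% of its speed; a pose out of reach is approached as far as the arm can. The fingers move at their own pace and stop on an object; FORCE is the grip in N (left out, the last holds). Time passes only in rows, so rows that do not move let the fingers close. It prints the time, the measured TCP pose, the force, the opening and the grip force at its end. Input that does not fit is refused with a message, and nothing moves.
- bot.observe(): the state, without advancing time (a new reading comes with each control period).
- bot.camera(name): name is "scene" or "top" or "wrist"; returns the picture (400x640x3 uint8, red, green, blue); there is no depth.
- bot.camera_params(name): a dict with "fx", "fy", "cx", "cy" (pixels), "k1" (the pictures are not rectified: a ray, as slopes to the right and down, at radius r is drawn at 1 + k1 r^2 times it, then the intrinsics apply), "R" (3x3) and "t" (3): a world point X has camera coordinates R X + t. Camera axes: x right, y down, z forward; pixel columns grow to the right and rows downward; lengths in m; the calibration is good to about 2 mm. A picture is of the moment at which its call begins: read the wrist's pose just before it. camera_params takes no time and is no camera call; for the wrist camera it gives the pose at the moment of the call.
- bot.sign_off(): hands the job in; it is judged then, once.
The state is a dict: "t": time; "q": joint angles; "joint_vel": joint speeds; "effort": joint torques, N m; "ee_pos": TCP position; "tool_rot": TCP orientation; "force": force on the tool from outside, world axes, zero at the start; "torque": the same for the moment, N m; "width": finger opening in m; "grasp_force": force on a finger pad.
Only numpy, scipy, OpenCV 4.12 (cv2) and the standard library are available. Lean on these libraries where they do the work, as an engineer would, in place of code of your own. Each camera call takes 0.05 s, during which the arm holds its last target. There are 200 camera calls.

## Working session

There is one attempt and no reset: what is moved stays moved. The work goes in short steps, Python scripts to look and compute and a shell command to move; the robot and the scene stay as the last step left them, time stands still between calls to the robot, and variables do not carry over. Pictures are saved under pics/ and viewed, at most 10 in all, crops included, and the job is handed in when it is done.

```bash
ls; mkdir -p pics
python3 - <<'E'
from plant import bot
import cv2,numpy as np
print(bot.observe())
for n in("scene","top"):
    im=bot.camera(n); cv2.imwrite(f"pics/{n}0.png",im[:,:,::-1]); p=bot.camera_params(n); print(n,{k:np.round(v,4).tolist() for k,v in p.items()})
a=cv2.imread("pics/scene0.png");b=cv2.imread("pics/top0.png")
E
```

```text
drive.py
pics
plant.py
{'t': 0.0, 'q': array([-1.18983718e+00,  1.16485534e-01,  1.44229650e+00,  1.52795934e-06,
        1.58401538e+00, -3.77920664e-02]), 'joint_vel': array([ 1.88395744e-03,  3.08591674e-04,  2.08053980e-06,  2.81299511e-04,
       -1.94286793e-05,  4.56409560e-04]), 'effort': array([-1.13861846e-03, -7.31994224e+01, -6.32494926e+01, -1.05164427e-04,
        6.42365092e-03, -4.56455336e-05]), 'ee_pos': array([ 0.27446617, -0.61668177,  0.40394296]), 'tool_rot': array([-5.93664517e-04,  9.78160705e-01,  2.07849155e-01, -1.02099317e-04]), 'force': array([ 0.16877753, -0.16751548,  0.0780194 ]), 'torque': array([ 0.05142616,  0.0040842 , -0.0023886 ]), 'grasp_force': 0.0, 'width': 0.08549575368761775}
scene {'fx': 473.4503, 'fy': 473.4503, 'cx': 318.6664, 'cy': 202.5278, 'k1': -0.0956, 'R': [[-0.0941, 0.9956, -0.0057], [0.7803, 0.0702, -0.6215], [-0.6183, -0.0629, -0.7834]], 't': [0.0556, -0.3599, 1.6503]}
top {'fx': 462.8867, 'fy': 462.8867, 'cx': 322.3241, 'cy': 192.7722, 'k1': -0.0547, 'R': [[0.0064, -1.0, 0.002], [-0.979, -0.0067, -0.2039], [0.2039, -0.0007, -0.979]], 't': [-0.0179, 0.5648, 1.2078]}
```
View pics/scene0.png

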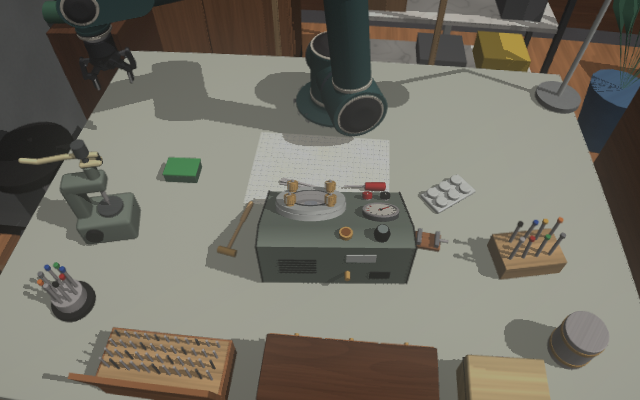

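View pics/top0.png

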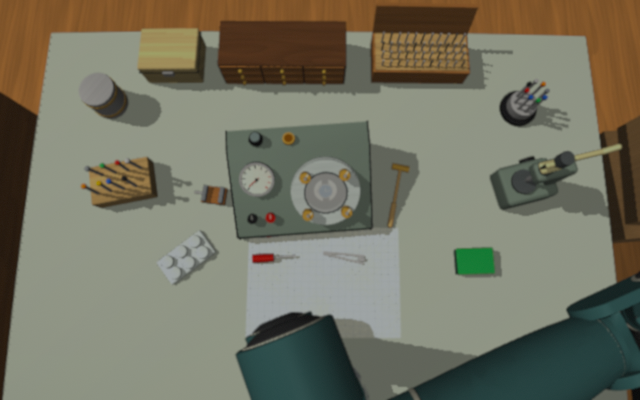

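The scene view looks back at the robot, and the nuts show at about c(292,186), d(331,187), a(330,200), b(290,200). In the top view they are a(306,177), b(345,176), c(348,212), d(307,214). I'll triangulate these roughly from the brass masks.

Create h.py:
```python
import numpy as np,cv2
from plant import bot
from scipy.spatial.transform import Rotation as Ro
def und(p,uv):
    K=np.array([[p["fx"],0,p["cx"]],[0,p["fy"],p["cy"]],[0,0,1.]])
    return cv2.undistortPoints(np.array(uv,float).reshape(-1,1,2),K,np.array([p["k1"],0,0,0.]))[:,0] if 0 else undi(p,uv)
def undi(p,uv):
    d=(np.array(uv,float).reshape(-1,2)-[p["cx"],p["cy"]])/[p["fx"],p["fy"]]; s=d.copy()
    for _ in range(30): s=d/(1+p["k1"]*(s**2).sum(1,keepdims=True))
    return s
def ray(p,uv):
    R,t=np.array(p["R"]),np.array(p["t"]); s=undi(p,uv)
    d=np.c_[s,np.ones(len(s))]@R; return -R.T@t, d/np.linalg.norm(d,axis=1,keepdims=True)
def tri(views):  # [(p,uv)] -> point, rms miss
    A=np.zeros((3,3));b=np.zeros(3);L=[]
    for p,uv in views:
        o,d=ray(p,uv);P=np.eye(3)-np.outer(d[0],d[0]);A+=P;b+=P@o;L.append((P,o))
    X=np.linalg.solve(A,b); return X,np.sqrt(np.mean([np.sum((P@(X-o))**2) for P,o in L]))
def proj(p,X):
    c=np.atleast_2d(X)@np.array(p["R"]).T+np.array(p["t"]); s=c[:,:2]/c[:,2:]
    s=s*(1+p["k1"]*(s**2).sum(1,keepdims=True)); return s*[p["fx"],p["fy"]]+[p["cx"],p["cy"]]
def brass(bgr,lo=(8,70,90),hi=(25,255,255)):
    return cv2.inRange(cv2.cvtColor(bgr,cv2.COLOR_BGR2HSV),lo,hi)
def blobs(m,amin=15):
    n,_,st,c=cv2.connectedComponentsWithStats(m); return [(c[i].round(1).tolist(),st[i].tolist()) for i in range(1,n) if st[i,4]>=amin]
def tool():
    s=bot.observe(); q=s["tool_rot"]; return s["ee_pos"],Ro.from_quat([q[1],q[2],q[3],q[0]])
```

Run:
```python
from h import *
for n,(x0,x1,y0,y1) in dict(scene=(265,350,170,225),top=(285,370,150,235)).items():
    im=cv2.imread(f"pics/{n}0.png");m=brass(im);k=np.zeros_like(m);k[y0:y1,x0:x1]=m[y0:y1,x0:x1]
    print(n);[print(b) for b in blobs(k,5)]
    print(proj(bot.camera_params(n),[[.5,0,0]]))
pt,ps=bot.camera_params("top"),bot.camera_params("scene")
for k,u,v in(("a",(306,177),(330,200)),("b",(345,176),(290,200)),("c",(348,212),(292,186)),("d",(307,214),(331,187))):
    print(k,tri([(pt,u),(ps,v)]))
p=bot.camera_params("wrist");R,t=np.array(p["R"]),np.array(p["t"]);pos,r=tool()
print("cam in tool",r.inv().apply(-R.T@t-pos),(r.inv().as_matrix()@R.T).round(3),p["fx"])
```

```text
scene
([292.7, 185.6], [287, 180, 11, 12, 93])
([330.2, 186.5], [326, 181, 10, 12, 94])
([290.4, 199.1], [284, 193, 12, 14, 110])
([330.7, 199.8], [325, 194, 12, 13, 107])
[[321.69602694 213.20974209]]
top
([344.2, 174.7], [339, 169, 12, 12, 107])
([304.6, 177.6], [299, 172, 12, 12, 104])
([346.0, 211.7], [341, 206, 12, 13, 109])
([307.3, 214.7], [302, 209, 12, 12, 109])
[[317.13834544 219.38223032]]
a (array([0.58274988, 0.02763025, 0.16564884]), np.float64(0.00036379076136665485))
b (array([ 0.58731201, -0.07077514,  0.16035587]), np.float64(0.00037458003666275867))
c (array([ 0.50277562, -0.07986339,  0.11376357]), np.float64(0.001095613506597627))
d (array([0.49696669, 0.0248566 , 0.11378885]), np.float64(0.00034111762046079206))
cam in tool [6.82461873e-02 1.78930350e-05 3.03748005e-02] [[ 0.002 -0.962 -0.274]
 [ 1.     0.002 -0.   ]
 [ 0.001 -0.274  0.962]] 353.31293749056374
```

```bash
cat >> h.py <<'E'
def delta(P,Rm):
    pos,r=tool(); T=Ro.from_matrix(Rm)
    rv=(r.inv()*T).as_rotvec(); d=T.inv().apply(P-pos); s=bot.observe()
    print("rv",rv.round(4),"|rv|",np.linalg.norm(rv).round(3),"then d",d.round(4),"q",s["q"].round(2),"t",round(s["t"],2),"d now",r.inv().apply(P-pos).round(4))
def frame(A,B,C,D): # nuts -> center, R(xc,yc,zc)
    N=np.array([A,B,C,D]);c=N.mean(0);_,_,V=np.linalg.svd(N-c);z=V[2]*np.sign(V[2][2])
    x=(A+B-C-D);x-=z*(x@z);x/=np.linalg.norm(x);return c,np.c_[x,np.cross(z,x),z]
def trot(F,phi):
    x=np.cos(phi)*F[:,0]+np.sin(phi)*F[:,1];z=-F[:,2];return np.c_[x,np.cross(z,x),z]
E
python3 - <<'E'
from h import *
pt,ps=bot.camera_params("top"),bot.camera_params("scene");N=[]
for k,u,v in(("a",(304.6,177.6),(330.7,199.8)),("b",(344.2,174.7),(290.4,199.1)),("c",(346,211.7),(292.7,185.6)),("d",(307.3,214.7),(330.2,186.5))):
    X,e=tri([(pt,u),(ps,v)]);N.append(X);print(k,X.round(4),e.round(4))
c,F=frame(*N);print("c",c,"tilt",np.degrees(np.arccos(F[2,2])),"yaw",np.degrees(np.arctan2(F[1,0],F[0,0])));print(((np.array(N)-c)@F).round(4))
# nominal tilt 30, measured yaw
F=(Ro.from_euler("z",np.arctan2(F[1,0],F[0,0]))*Ro.from_euler("y",-30,degrees=True)).as_matrix()
np.savez("coarse.npz",N=N,c=c,F=F)
delta(c+.30*F[:,2],trot(F,3.5))
E
```

```text
a [0.5814 0.0302 0.165 ] 0.0006
b [ 0.5892 -0.0688  0.1664] 0.0
c [ 0.5033 -0.0762  0.1163] 0.0005
d [0.4952 0.0233 0.1136] 0.0011
c [ 0.54228078 -0.02286516  0.14035296] tilt 30.477886342912463 yaw 4.718335615798548
[[ 0.0499  0.0497  0.0002]
 [ 0.0503 -0.0497 -0.0002]
 [-0.0495 -0.0499  0.0002]
 [-0.0507  0.0499 -0.0002]]
rv [0.7592 0.2765 3.0137] |rv| 3.12 then d [-0.3324  0.4839  0.0862] q [-1.19  0.12  1.44  0.    1.58 -0.04] t 0.1 d now [ 0.3445 -0.4831  0.0044]
```

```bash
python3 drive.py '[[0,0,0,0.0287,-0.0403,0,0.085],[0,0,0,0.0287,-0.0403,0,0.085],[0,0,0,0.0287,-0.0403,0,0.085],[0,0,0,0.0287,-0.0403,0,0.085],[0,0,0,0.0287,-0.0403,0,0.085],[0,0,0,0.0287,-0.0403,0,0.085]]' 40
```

```text
refused: ROWS must be a list of objects, one for each row. Nothing was moved.
```

The call was refused and nothing moved: it wants a list of objects, one for each row. Same move again in that form.

```bash
python3 drive.py '[{"trans": [0.0287,-0.0403,0],"aperture": 0.085},{"trans": [0.0287,-0.0403,0],"aperture": 0.085},{"trans": [0.0287,-0.0403,0],"aperture": 0.085},{"trans": [0.0287,-0.0403,0],"aperture": 0.085},{"trans": [0.0287,-0.0403,0],"aperture": 0.085},{"trans": [0.0287,-0.0403,0],"aperture": 0.085}]' 40
python3 drive.py '[{"trans": [0.0287,-0.0403,0],"aperture": 0.085},{"trans": [0.0287,-0.0403,0],"aperture": 0.085},{"trans": [0.0287,-0.0403,0],"aperture": 0.085},{"trans": [0.0287,-0.0403,0],"aperture": 0.085},{"trans": [0.0287,-0.0403,0],"aperture": 0.085},{"trans": [0.0287,-0.0403,0],"aperture": 0.085}]'
python3 - <<'E'
from h import *
z=np.load("coarse.npz");delta(z["c"]+.30*z["F"][:,2],trot(z["F"],3.5))
E
```

```text
t: 0.7
ee_pos: [0.3333, -0.3239, 0.4043]
tool_rot: [-0.0, 0.978, 0.208, -0.0]
force: [1.1, 0.5, -0.0]
width: 0.085
grasp_force: 0.0
t: 1.3
ee_pos: [0.392, -0.0328, 0.4048]
tool_rot: [0.0, 0.978, 0.208, 0.0]
force: [0.3, -0.7, -0.5]
width: 0.0846
grasp_force: 0.0
rv [0.7585 0.2743 3.0141] |rv| 3.12 then d [ 0.0026 -0.0016  0.0043] q [-0.15 -0.53  1.99 -0.    1.68  1.  ] t 1.3 d now [-0.0003  0.0025  0.0046]
```

```bash
R='' ; python3 drive.py '[{"rotvec": [-0.035,-0.0127,-0.139],"aperture": 0.085},{"rotvec": [-0.035,-0.0127,-0.139],"aperture": 0.085},{"rotvec": [-0.035,-0.0127,-0.139],"aperture": 0.085},{"rotvec": [-0.035,-0.0127,-0.139],"aperture": 0.085},{"rotvec": [-0.035,-0.0127,-0.139],"aperture": 0.085},{"rotvec": [-0.035,-0.0127,-0.139],"aperture": 0.085},{"rotvec": [-0.035,-0.0127,-0.139],"aperture": 0.085},{"rotvec": [-0.035,-0.0127,-0.139],"aperture": 0.085}]' | head -3
python3 drive.py '[{"rotvec": [-0.035,-0.0127,-0.139],"aperture": 0.085},{"rotvec": [-0.035,-0.0127,-0.139],"aperture": 0.085},{"rotvec": [-0.035,-0.0127,-0.139],"aperture": 0.085},{"rotvec": [-0.035,-0.0127,-0.139],"aperture": 0.085},{"rotvec": [-0.035,-0.0127,-0.139],"aperture": 0.085},{"rotvec": [-0.035,-0.0127,-0.139],"aperture": 0.085},{"rotvec": [-0.035,-0.0127,-0.139],"aperture": 0.085}]' | head -3
python3 drive.py '[{"rotvec": [-0.035,-0.0127,-0.139],"aperture": 0.085},{"rotvec": [-0.035,-0.0127,-0.139],"aperture": 0.085},{"rotvec": [-0.035,-0.0127,-0.139],"aperture": 0.085},{"rotvec": [-0.035,-0.0127,-0.139],"aperture": 0.085},{"rotvec": [-0.035,-0.0127,-0.139],"aperture": 0.085},{"rotvec": [-0.035,-0.0127,-0.139],"aperture": 0.085},{"rotvec": [-0.035,-0.0127,-0.139],"aperture": 0.085},{"aperture": 0.085}]' | head -3
cat > look.py <<'E'
from h import *
import sys
n=sys.argv[1];p=bot.camera_params("wrist");im=bot.camera("wrist")[:,:,::-1].copy()
cv2.imwrite(f"pics/{n}.png",im);np.savez(f"pics/{n}.npz",**p)
for b in blobs(brass(im),150):print(b)
z=np.load("coarse.npz");print("expect",proj(p,z["N"]).round(1).tolist())
E
python3 look.py w1
python3 - <<'E'
from h import *
z=np.load("coarse.npz");delta(z["c"]+.30*z["F"][:,2],trot(z["F"],3.5))
E
```

```text
t: 2.1
ee_pos: [0.3924, -0.0348, 0.4044]
tool_rot: [0.14, 0.709, 0.691, -0.02]
t: 2.8
ee_pos: [0.3924, -0.0347, 0.4045]
tool_rot: [0.226, 0.282, 0.932, -0.032]
t: 3.6
ee_pos: [0.3924, -0.035, 0.4045]
tool_rot: [0.256, -0.214, 0.942, -0.036]
([132.0, 103.8], [111, 88, 44, 33, 414])
([274.4, 113.7], [254, 94, 41, 42, 1112])
([401.9, 163.5], [383, 145, 38, 39, 942])
([84.7, 263.3], [0, 221, 158, 87, 2187])
([232.7, 236.4], [214, 220, 37, 35, 803])
([350.6, 277.4], [332, 262, 36, 32, 696])
([342.9, 341.0], [328, 334, 30, 15, 196])
([630.1, 346.0], [618, 338, 22, 17, 234])
expect [[351.7, 265.2], [239.4, 226.9], [279.2, 108.9], [400.9, 154.6]]
rv [-0.0002 -0.0008 -0.0006] |rv| 0.001 then d [0.0018 0.0004 0.0039] q [-0.19 -0.68  2.1   0.15  1.22 -2.22] t 3.65 d now [0.0018 0.0004 0.0039]
```

View pics/w1.png

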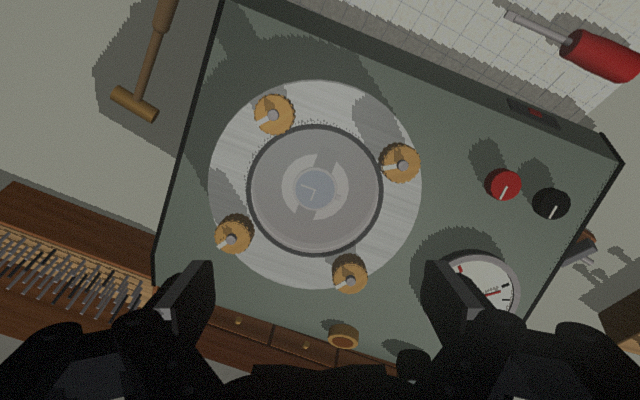

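The wrist view shows the nuts at c(274,114), d(402,164), b(233,236) and a(351,277). The oil cup is at (343,338), well clear. Next I move above nut a for a second view.

Run:
```python
from h import *
z=np.load("coarse.npz");delta(z["N"][0]+.225*z["F"][:,2],trot(z["F"],3.5))
```

```text
rv [-0.0002 -0.0008 -0.0006] |rv| 0.001 then d [-0.0623  0.0294  0.0792] q [-0.19 -0.68  2.1   0.15  1.22 -2.22] t 3.65 d now [-0.0624  0.0295  0.0791]
```

```bash
python3 drive.py '[{"trans": [-0.0208,0.01,0.0263],"aperture": 0.07},{"trans": [-0.0208,0.01,0.0263],"aperture": 0.07},{"trans": [-0.0208,0.01,0.0263],"aperture": 0.07},{"aperture": 0.07}]'|head -2
python3 look.py w2 >/dev/null
cat > meas.py <<'E'
from h import *
z=np.load("coarse.npz");obs={k:[] for k in"abcd"}
for n in("w1","w2"):
    p=dict(np.load(f"pics/{n}.npz"));im=cv2.imread(f"pics/{n}.png");hsv=cv2.cvtColor(im,cv2.COLOR_BGR2HSV)
    m=cv2.inRange(hsv,(8,90,35),(28,255,255));e=proj(p,z["N"])
    cs,_=cv2.findContours(m,cv2.RETR_EXTERNAL,cv2.CHAIN_APPROX_NONE)
    for k,u in zip("abcd",e):
        best=[c for c in cs if cv2.contourArea(c)>100 and np.hypot(*(c[:,0].mean(0)-u))<30]
        if not best: print(n,k,"none",u);continue
        h=cv2.convexHull(np.vstack(best));M=cv2.moments(h);c=np.array([M["m10"],M["m01"]])/M["m00"]
        print(n,k,c.round(1),"exp",u.round(1),"bbox",cv2.boundingRect(h),"area",M["m00"]);obs[k].append((p,c))
        cv2.polylines(im,[h],True,(255,0,255),1)
    cv2.imwrite(f"pics/{n}_m.png",im)
N=[]
for k in"abcd":
    X,e=tri(obs[k]);N.append(X);print(k,X.round(4),"miss",e.round(4))
N=np.array(N);c,F=frame(*N);print("c",c.round(4),"tilt",np.degrees(np.arccos(F[2,2])),"yaw",np.degrees(np.arctan2(F[1,0],F[0,0])));print(((N-c)@F).round(4))
E
python3 meas.py
```

```text
t: 4.05
ee_pos: [0.4703, 0.0236, 0.3573]
w1 a [349.7 276.8] exp [351.7 265.2] bbox (333, 261, 35, 33) area 884.5
w1 b [233.6 233.9] exp [239.4 226.9] bbox (214, 214, 40, 40) area 1143.5
w1 c [273.9 113.9] exp [279.2 108.9] bbox (254, 94, 41, 41) area 1278.0
w1 d [400.6 163.1] exp [400.9 154.6] bbox (381, 143, 40, 40) area 1154.5
w2 a [306.6 243. ] exp [312.8 229.3] bbox (280, 215, 54, 55) area 2190.5
w2 b [129.2 178.3] exp [142.  170.8] bbox (95, 150, 70, 59) area 3129.0
w2 c [185.3   7.2] exp [189.1 -23.3] bbox (152, 0, 61, 19) area 723.5
w2 d [379.2  59.2] exp [381.8  54.3] bbox (348, 26, 63, 67) area 3210.0
a [0.5747 0.0271 0.1818] miss 0.0002
b [ 0.5875 -0.0706  0.1761] miss 0.0002
c [ 0.523  -0.0808  0.1003] miss 0.0026
d [0.4919 0.021  0.1301] miss 0.0001
c [ 0.5443 -0.0258  0.1471] tilt 42.1836929568423 yaw 6.2820696316997875
[[ 0.05    0.0488 -0.0075]
 [ 0.0477 -0.0488  0.0073]
 [-0.0511 -0.0548 -0.0065]
 [-0.0466  0.0548  0.0066]]
```

View pics/w2_m.png

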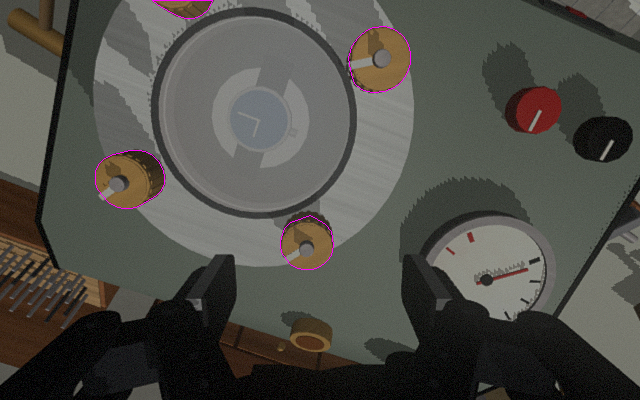

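The hulls in the second view are a(307,243), b(129,178), d(379,59), and c is cut off at the top. Some shaded sides fall outside the masks, so I'll loosen the mask and fit the known square of nuts to all the sightings.

```bash
cat > meas2.py <<'E'
from h import *
from scipy.optimize import least_squares
import sys
z=np.load("coarse.npz");Q=.0495*np.array([[1,1,0],[1,-1,0],[-1,-1,0],[-1,1,0]]);O=[]
prev=z["N"]
for n in sys.argv[1:]:
    p=dict(np.load(f"pics/{n}.npz"));im=cv2.imread(f"pics/{n}.png");hsv=cv2.cvtColor(im,cv2.COLOR_BGR2HSV)
    m=cv2.inRange(hsv,(6,80,18),(30,255,255))
    m=cv2.morphologyEx(m,cv2.MORPH_OPEN,np.ones((3,3)))
    cs,_=cv2.findContours(m,cv2.RETR_EXTERNAL,cv2.CHAIN_APPROX_NONE)
    for i,u in enumerate(proj(p,prev)):
        best=[c for c in cs if 60<cv2.contourArea(c)<6000 and np.hypot(*(c[:,0].mean(0)-u))<30]
        if not best: continue
        h=cv2.convexHull(np.vstack(best));x,y,w,hh=cv2.boundingRect(h)
        if x<1 or y<1 or x+w>639: continue
        M=cv2.moments(h);c=np.array([M["m10"],M["m01"]])/M["m00"];print(n,"abcd"[i],c.round(1),(w,hh),round(M["m00"]));O.append((p,i,c))
def model(v):
    F=(Ro.from_euler("z",v[3])*Ro.from_euler("y",-v[4])).as_matrix();return v[:3]+Q@F.T,F
def res(v):
    N,_=model(v);return np.concatenate([(proj(p,N[i])[0]-c)/p["fx"] for p,i,c in O]+[[ (v[4]-np.pi/6)*.3]])
s=least_squares(res,[*z["c"],.08,np.pi/6]);N,F=model(s.x)
print(s.x[:3].round(4),"yaw,tilt",np.degrees(s.x[3:]).round(2),"res px");print((res(s.x)[:-1]*353).reshape(-1,2).round(1).tolist());print(N.round(4))
np.savez("fit.npz",N=N,F=F,c=s.x[:3])
E
python3 meas2.py w1 w2
python3 - <<'E'
from h import *
z=np.load("fit.npz");
for n,o in(("top",[(304.6,177.6),(344.2,174.7),(346,211.7),(307.3,214.7)]),("scene",[(330.7,199.8),(290.4,199.1),(292.7,185.6),(330.2,186.5)])):
    print(n,(proj(bot.camera_params(n),z["N"])-o).round(1).tolist())
delta(z["N"][0]+.225*z["F"][:,2],trot(z["F"],3.5))
E
```

```text
w1 a [349.9 277. ] (35, 33) 868
w1 b [233.2 235. ] (40, 37) 1072
w1 c [274.  113.8] (41, 41) 1279
w1 d [400.5 163.1] (38, 39) 1142
w2 a [306.5 243.7] (54, 52) 2123
w2 b [129.3 178.3] (70, 59) 3150
w2 d [379.3  59.1] (62, 67) 3204
[ 0.5394 -0.0244  0.1534] yaw,tilt [ 4.65 29.88] res px
[[-0.2, -1.5], [0.4, -0.1], [0.6, 0.2], [-0.2, -0.1], [1.0, -1.4], [-1.7, 1.4], [0.3, 0.8]]
[[ 0.5782  0.0284  0.1781]
 [ 0.5862 -0.0703  0.1781]
 [ 0.5007 -0.0773  0.1288]
 [ 0.4926  0.0214  0.1288]]
top [[0.8, -0.0], [0.8, 0.0], [0.9, 0.2], [1.0, 0.0]]
scene [[-0.3, -4.4], [-0.7, -4.0], [-0.3, -3.9], [-0.2, -4.5]]
rv [ 0.0018 -0.0009  0.0014] |rv| 0.002 then d [-0.003  -0.0046 -0.0143] q [-0.02 -0.47  2.05  0.06  1.04 -2.05] t 4.1 d now [-0.003  -0.0046 -0.0143]
```

Run:
```python
from h import *
pt,ps=bot.camera_params("top"),bot.camera_params("scene")
a=cv2.imread("pics/scene0.png")[170:290,245:425];b=cv2.imread("pics/top0.png")[110:245,220:380]
H=560
a=cv2.resize(a,None,fx=3.8,fy=3.8,interpolation=cv2.INTER_CUBIC)[:,:];b=cv2.resize(b,None,fx=3.8,fy=3.8,interpolation=cv2.INTER_CUBIC)
cv2.imwrite("pics/ca.png",a);cv2.imwrite("pics/cb.png",b)
for n,t,s in(("rearL",(226,131),(412,237)),("rearR",(367,122),(258,243))):print(n,tri([(pt,t),(ps,s)]))
# oil cup via wrist pair hull vs top/scene
w1,w2=[dict(np.load(f"pics/{n}.npz")) for n in("w1","w2")]
print("oilcup",tri([(w1,(343,338)),(w2,(311,333))]),tri([(pt,(289,138)),(ps,(345.5,232.5))]))
print("redknob",tri([(w1,(503,185)),(w2,(533,110))]))
```

```text
rearL (array([0.69360418, 0.2249107 , 0.19345732]), np.float64(0.004115193468335182))
rearR (array([ 0.7275065 , -0.12617578,  0.17222009]), np.float64(0.0015297578459438066))
oilcup (array([0.67431486, 0.06943626, 0.18051305]), np.float64(0.0014810094047343853)) (array([0.68228933, 0.07155353, 0.17483316]), np.float64(3.511596146538396e-05))
redknob (array([0.49049239, 0.11973517, 0.09508371]), np.float64(0.00034214632723791595))
```

View pics/ca.png

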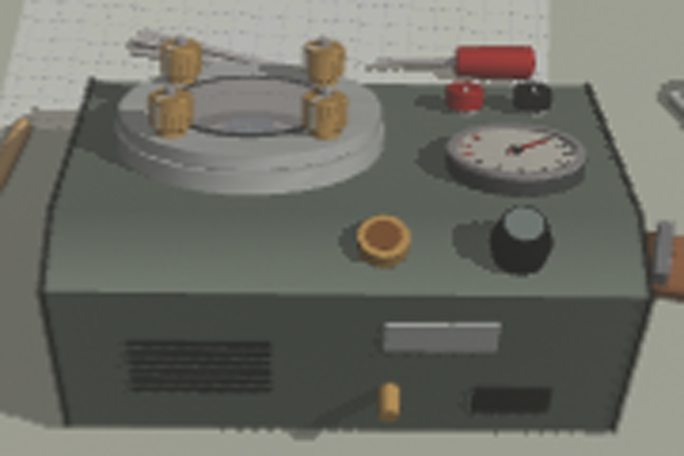

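View pics/cb.png

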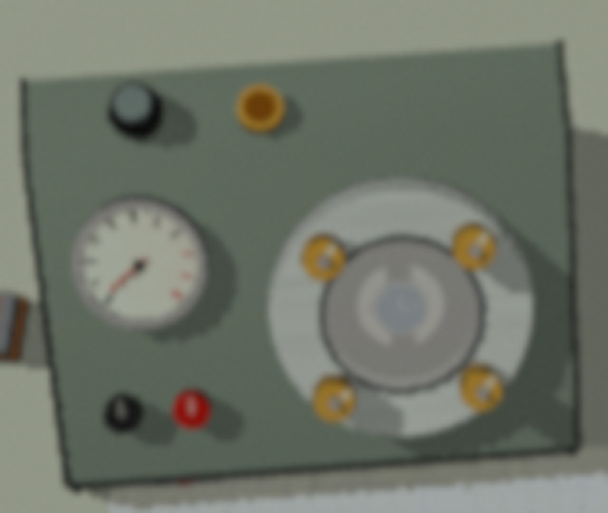

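In the scene crop the cabinet's rear top edge corners are (256,247) and (415.5,248), and the front ones (269,191) and (400,192). In the top crop they are (367,121), (226,131), (372,228) and (238,238). Their heights are known, so they will check the cameras.

Run:
```python
from h import *
pt,ps=bot.camera_params("top"),bot.camera_params("scene")
for n,t,s in(("rearL",(226.3,131),(415.5,248.2)),("rearR",(367.4,121.3),(256,247.1)),("frontL",(238.4,238.2),(399.7,192.4)),("frontR",(371.8,228.4),(269.2,191))):
    X,e=tri([(pt,t),(ps,s)]); print(n,X.round(4),e.round(4))
    for q,(p,uv) in dict(top=(pt,t),scene=(ps,s)).items():
        o,d=ray(p,uv);h=.17 if "rear" in n else .055;print("   ",q,"on plane",(o+d[0]*(h-o[2])/d[0,2]).round(4))
# chamber centre implied by nominal height on cabinet, wrist fit centre
z=np.load("fit.npz");zc=np.load("coarse.npz")
for k in(z,zc): f=k["c"]-.041*k["F"][:,2];print("face pt",f)
```

```text
rearL [0.704  0.2338 0.1641] 0.0009
    top on plane [0.7019 0.2335 0.17  ]
    scene on plane [0.7081 0.2318 0.17  ]
rearR [ 0.7331 -0.1295  0.1631] 0.0002
    top on plane [ 0.7305 -0.129   0.17  ]
    scene on plane [ 0.7374 -0.1277  0.17  ]
frontL [0.4403 0.2142 0.0437] 0.0011
    top on plane [0.4391 0.211  0.055 ]
    scene on plane [0.4496 0.2138 0.055 ]
frontR [ 0.4695 -0.1504  0.0456] 0.0009
    top on plane [ 0.4682 -0.1485  0.055 ]
    scene on plane [ 0.4772 -0.1493  0.055 ]
face pt [ 0.55979496 -0.02278805  0.11786963]
face pt [ 0.56271131 -0.02117889  0.10484592]
```

The scene/top pair reads 7–11 mm low on the known cabinet heights, which supports the wrist fit at about 0.15 m. I'll spin the tool half a turn above nut a, so the camera looks from the other side and the lateral errors cancel.

```bash
python3 drive.py '[{"rotvec": [0,0,0.15],"trans": [-0.003,-0.0046,-0.012],"aperture": 0.07},{"rotvec": [0,0,0.15],"aperture": 0.07},{"rotvec": [0,0,0.15],"aperture": 0.07},{"rotvec": [0,0,0.15],"aperture": 0.07},{"rotvec": [0,0,0.15],"aperture": 0.07},{"rotvec": [0,0,0.15],"aperture": 0.07},{"rotvec": [0,0,0.15],"aperture": 0.07}]'|head -2
python3 drive.py '[{"rotvec": [0,0,0.15],"aperture": 0.07},{"rotvec": [0,0,0.15],"aperture": 0.07},{"rotvec": [0,0,0.15],"aperture": 0.07},{"rotvec": [0,0,0.15],"aperture": 0.07},{"rotvec": [0,0,0.15],"aperture": 0.07},{"rotvec": [0,0,0.15],"aperture": 0.07},{"rotvec": [0,0,0.15],"aperture": 0.07}]'|head -2
python3 drive.py '[{"rotvec": [0,0,0.15],"aperture": 0.07},{"rotvec": [0,0,0.15],"aperture": 0.07},{"rotvec": [0,0,0.15],"aperture": 0.07},{"rotvec": [0,0,0.15],"aperture": 0.07},{"rotvec": [0,0,0.15],"aperture": 0.07},{"rotvec": [0,0,0.15],"aperture": 0.07},{"rotvec": [0,0,0.14],"aperture": 0.07},{"aperture": 0.07}]'|head -2
python3 look.py w3; python3 meas2.py w1 w2 w3; python3 -c "
from h import *
z=np.load('fit.npz');delta(z['N'][0]+.225*z['F'][:,2],trot(z['F'],3.5))"
```

```text
t: 4.8
ee_pos: [0.4664, 0.0179, 0.3737]
t: 5.5
ee_pos: [0.4664, 0.0179, 0.3737]
t: 6.3
ee_pos: [0.4665, 0.018, 0.3736]
([590.9, 33.6], [560, 0, 80, 82, 2019])
([615.5, 19.2], [600, 0, 34, 34, 291])
([317.0, 52.3], [293, 31, 49, 44, 1214])
([613.3, 45.3], [603, 39, 22, 15, 169])
([629.8, 54.2], [620, 47, 20, 16, 167])
([22.8, 164.5], [16, 155, 13, 20, 157])
([315.6, 223.9], [293, 196, 50, 55, 1692])
([468.8, 273.3], [443, 249, 53, 53, 1491])
([538.3, 291.7], [526, 281, 25, 21, 180])
([259.5, 349.8], [242, 326, 41, 49, 955])
expect [[311.9, 222.6], [456.4, 273.9], [394.0, 391.7], [261.8, 349.4]]
w1 a [349.9 277. ] (35, 33) 868
w1 b [233.2 235. ] (40, 37) 1072
w1 c [274.  113.8] (41, 41) 1279
w1 d [400.5 163.1] (38, 39) 1142
w2 a [306.5 243.7] (54, 52) 2123
w2 b [129.3 178.3] (70, 59) 3150
w2 d [379.3  59.1] (62, 67) 3204
w3 a [317.  223.3] (50, 54) 2043
w3 b [468.7 274.1] (56, 53) 1948
w3 c [396.1 372.5] (18, 11) 132
w3 d [262.8 349. ] (44, 48) 1433
[ 0.5441 -0.0237  0.1474] yaw,tilt [ 5.18 34.3 ] res px
[[-0.0, -2.7], [1.9, -0.1], [1.6, 1.8], [-4.0, -1.4], [2.0, -2.4], [2.9, 2.7], [-4.3, 5.1], [-1.6, -1.4], [-3.7, -0.4], [2.4, 14.2], [3.5, -2.6]]
[[ 0.5804  0.0292  0.1753]
 [ 0.5893 -0.0694  0.1753]
 [ 0.5079 -0.0767  0.1195]
 [ 0.499   0.0219  0.1195]]
rv [0.1116 0.0343 3.1378] |rv| 3.14 then d [0.0158 0.0068 0.0032] q [-0.03 -0.48  2.04  0.06  1.07  1.08] t 6.35 d now [-0.0155 -0.0067  0.0044]
```

View pics/w3.png

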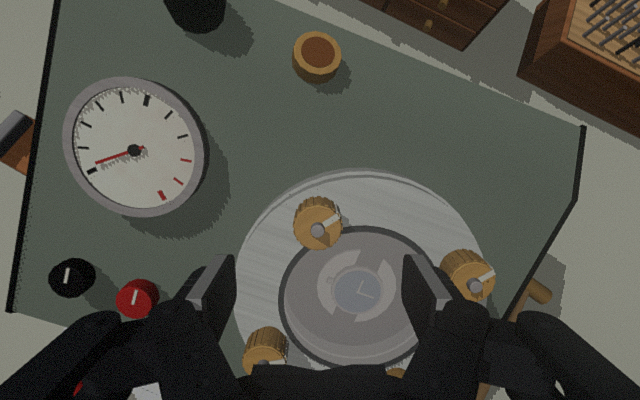

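The opposite view shows nut a whole at (317,223) with its stud at about (318,230). Nuts c and d are partly hidden by the gripper, so I'll leave them out.

```bash
sed -i 's/if not best: continue/if not best or (n=="w3" and i>1): continue/' meas2.py; python3 meas2.py w1 w2 w3 | tail -6
python3 - <<'E'
from h import *
w=[dict(np.load(f"pics/w{n}.npz")) for n in(1,2,3)];z=np.load("fit.npz")
a=tri([(w[1],(306.5,243.7)),(w[2],(317,223.3))]);b=tri([(w[1],(129.3,178.3)),(w[2],(468.7,274.1))]);b2=tri([(w[1],(119,184)),(w[2],(476,287))])
s=tri([(w[1],(307,250)),(w[2],(318,230.5))])
print("a",a,"b",b,"stud a",s,"stud b",b2);print((s[0]-a[0])@z["F"],(a[0]-z["N"][0])@z["F"],(b[0]-z["N"][1])@z["F"],(b2[0]-z["N"][1])@z["F"])
E
```

```text
[ 0.5404 -0.0245  0.1529] yaw,tilt [ 4.84 29.56] res px
[[-0.5, -1.7], [0.5, 0.1], [-0.1, 1.0], [-1.0, 0.2], [0.8, -1.5], [-0.7, 2.1], [-0.9, 1.6], [-0.6, 0.5], [-1.4, 2.8]]
[[ 0.5792  0.0284  0.1773]
 [ 0.5875 -0.0702  0.1773]
 [ 0.5017 -0.0775  0.1285]
 [ 0.4934  0.0212  0.1285]]
a (array([0.57941891, 0.02829284, 0.17821291]), np.float64(3.025548438213524e-05)) b (array([ 0.59044788, -0.07220861,  0.17372493]), np.float64(0.0003847006008880537)) stud a (array([0.57379471, 0.02756358, 0.18675734]), np.float64(0.0005501230444917596)) stud b (array([ 0.58164886, -0.07078906,  0.18648583]), np.float64(0.0007762978254647803))
[-0.00071338 -0.00025176  0.01022734] [ 0.00065599 -0.00016462  0.00068723] [ 0.00061961 -0.00223842 -0.00445158] [-6.07726336e-04 -8.09549236e-05  1.09145390e-02]
```

```bash
python3 - <<'E'
from h import *
z=np.load("fit.npz");F=(Ro.from_euler("z",4.75,degrees=True)*Ro.from_euler("y",-30,degrees=True)).as_matrix()
Q=.0495*np.array([[1,1,0],[1,-1,0],[-1,-1,0],[-1,1,0]]);N=z["c"]+Q@F.T;print(N.round(4));np.savez("use.npz",N=N,F=F)
E
cat > to.py <<'E'
from h import *
import sys
z=np.load("use.npz");i="abcd".index(sys.argv[1]);delta(z["N"][i]+float(sys.argv[2])*z["F"][:,2],trot(z["F"],float(sys.argv[3]) if len(sys.argv)>3 else 3.5))
E
python3 drive.py '[{"rotvec": [0,0,-0.15],"aperture": 0.05},{"rotvec": [0,0,-0.15],"aperture": 0.05},{"rotvec": [0,0,-0.15],"aperture": 0.05},{"rotvec": [0,0,-0.15],"aperture": 0.05},{"rotvec": [0,0,-0.15],"aperture": 0.05},{"rotvec": [0,0,-0.15],"aperture": 0.05},{"rotvec": [0,0,-0.15],"aperture": 0.05}]'|head -2
python3 drive.py '[{"rotvec": [0,0,-0.15],"aperture": 0.05},{"rotvec": [0,0,-0.15],"aperture": 0.05},{"rotvec": [0,0,-0.15],"aperture": 0.05},{"rotvec": [0,0,-0.15],"aperture": 0.05},{"rotvec": [0,0,-0.15],"aperture": 0.05},{"rotvec": [0,0,-0.15],"aperture": 0.05},{"rotvec": [0,0,-0.15],"aperture": 0.05}]'|head -2
python3 drive.py '[{"rotvec": [0,0,-0.15],"aperture": 0.05},{"rotvec": [0,0,-0.15],"aperture": 0.05},{"rotvec": [0,0,-0.15],"aperture": 0.05},{"rotvec": [0,0,-0.15],"aperture": 0.05},{"rotvec": [0,0,-0.15],"aperture": 0.05},{"rotvec": [0,0,-0.15],"aperture": 0.05},{"rotvec": [0,0,-0.14],"aperture": 0.05}]'|head -2
python3 to.py a .163
```

```text
[[ 0.5791  0.0284  0.1776]
 [ 0.5873 -0.0703  0.1776]
 [ 0.5018 -0.0774  0.1281]
 [ 0.4936  0.0213  0.1281]]
t: 7.05
ee_pos: [0.4667, 0.0182, 0.3732]
t: 7.75
ee_pos: [0.4667, 0.0182, 0.3732]
t: 8.45
ee_pos: [0.4667, 0.0182, 0.3732]
rv [-0.0005  0.0001  0.0119] |rv| 0.012 then d [-0.0002  0.0008  0.0628] q [-0.03 -0.48  2.04  0.06  1.07 -2.07] t 8.45 d now [-0.0002  0.0009  0.0628]
```

```bash
python3 drive.py '[{"trans": [0,0.0008,0.03],"aperture": 0.05},{"trans": [0,0,0.02],"aperture": 0.05},{"trans": [0,0,0.0125],"aperture": 0.05},{"aperture": 0.05}]' 40
python3 look.py w4 | tail -6; python3 to.py a .163
python3 - <<'E'
from h import *
im=cv2.imread("pics/w4.png");p=dict(np.load("pics/w4.npz"));z=np.load("use.npz");u=proj(p,z["N"][0])[0];print(u)
E
```

```text
t: 8.85
ee_pos: [0.4979, 0.0216, 0.3173]
tool_rot: [0.255, -0.213, 0.942, -0.036]
force: [-0.7, 0.6, 0.8]
width: 0.0496
grasp_force: 0.0
([425.3, 37.1], [383, 0, 84, 82, 4562])
([68.3, 202.0], [29, 166, 82, 72, 3291])
([317.8, 285.8], [281, 257, 72, 62, 2739])
expect [[323.8, 261.7], [99.0, 185.7], [156.8, -80.7], [420.6, 30.9]]
rv [ 0.0005 -0.001   0.0037] |rv| 0.004 then d [-0.0002 -0.0001 -0.0002] q [-0.02 -0.38  2.05  0.06  0.95 -2.06] t 8.9 d now [-0.0002 -0.0001 -0.0002]
[316.9887909 281.6455766]
```

View pics/w4.png

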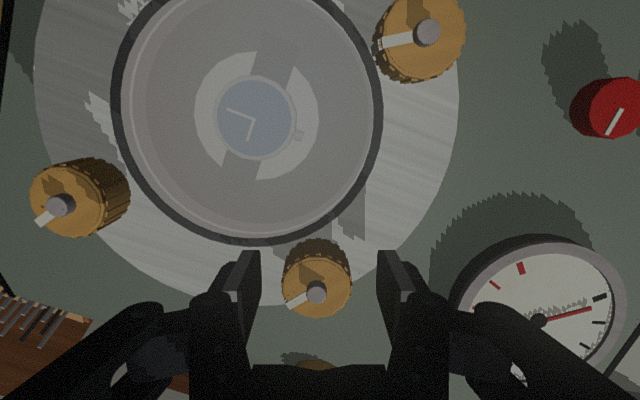

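The nut is centred between the open pads: the head spans x 281–353 and the pads' inner faces are at 260 and 378. Its centre at about (317,283) matches the predicted (317,282). I'll close on it.

```bash
python3 drive.py '[{"aperture": 0.02},{"aperture": 0.02},{"aperture": 0.02},{"aperture": 0.02},{"aperture": 0.02}]' 45
python3 -c "
from h import *
s=bot.observe();_,r=tool();print('F',r.inv().apply(s['force']).round(2),'T',r.inv().apply(s['torque']).round(3))"; python3 to.py a .163
```

```text
t: 9.4
ee_pos: [0.4977, 0.0215, 0.32]
tool_rot: [0.257, -0.213, 0.942, -0.036]
force: [-4.5, -3.1, 5.8]
width: 0.0263
grasp_force: 43.8
F [ 2.05 -2.1  -7.37] T [0.288 0.61  0.035]
rv [-0.0012  0.0015  0.003 ] |rv| 0.004 then d [0.0004 0.0002 0.0012] q [-0.02 -0.38  2.05  0.06  0.95 -2.06] t 9.4 d now [0.0004 0.0002 0.0012]
```

```bash
cat > st.py <<'E'
from h import *
s=bot.observe();_,r=tool();print('  F',r.inv().apply(s['force']).round(1),'T',r.inv().apply(s['torque']).round(3),'q6',s['q'][5].round(3),'w',round(s['width'],4))
E
python3 drive.py '[{"rotvec": [0,0,0.1],"aperture": 0.02},{"rotvec": [0,0,0.1],"aperture": 0.02},{"rotvec": [0,0,0.12],"aperture": 0.02},{"rotvec": [0,0,0.12],"aperture": 0.02}]'|grep -E "t:|grasp"; python3 st.py
python3 drive.py '[{"rotvec": [0,0,0.12],"trans": [0,0,0.0001],"aperture": 0.02},{"rotvec": [0,0,0.12],"aperture": 0.02},{"rotvec": [0,0,0.12],"trans": [0,0,0.0001],"aperture": 0.02},{"rotvec": [0,0,0.12],"trans": [0,0,0.0001],"aperture": 0.02}]'|grep -E "t:|grasp"; python3 st.py
```

```text
t: 9.8
tool_rot: [0.259, 0.0, 0.966, 0.021]
grasp_force: 43.9
  F [-0.5 -4.1 -3.2] T [ 0.684  0.199 -0.143] q6 -1.613 w 0.0258
t: 10.2
tool_rot: [0.246, 0.23, 0.938, 0.082]
grasp_force: 44.1
  F [-1.9 -4.5 -5.4] T [ 0.8   -0.042 -0.179] q6 -1.133 w 0.0259
```

```bash
for i in 1; do python3 drive.py '[{"rotvec": [0,0,0.13],"aperture": 0.02},{"rotvec": [0,0,0.13],"trans": [0,0,0.0001],"aperture": 0.02},{"rotvec": [0,0,0.13],"aperture": 0.02},{"rotvec": [0,0,0.13],"trans": [0,0,0.0001],"aperture": 0.02},{"rotvec": [0,0,0.13],"trans": [0,0,0.0001],"aperture": 0.02}]'|grep -E "t:|grasp"; python3 st.py
python3 drive.py '[{"rotvec": [0,0,0.13],"aperture": 0.02},{"rotvec": [0,0,0.13],"trans": [0,0,0.0001],"aperture": 0.02},{"rotvec": [0,0,0.13],"aperture": 0.02},{"rotvec": [0,0,0.13],"trans": [0,0,0.0001],"aperture": 0.02},{"rotvec": [0,0,0.13],"trans": [0,0,0.0001],"aperture": 0.02}]'|grep -E "t:|grasp"; python3 st.py
python3 drive.py '[{"rotvec": [0,0,0.13],"aperture": 0.02},{"rotvec": [0,0,0.13],"trans": [0,0,0.0001],"aperture": 0.02},{"rotvec": [0,0,0.13],"aperture": 0.02}]'|grep -E "t:|grasp"; python3 st.py; done
```

```text
t: 10.7
tool_rot: [0.207, 0.517, 0.815, 0.156]
grasp_force: 44.1
  F [-4.1 -3.6 -7. ] T [ 0.721 -0.476 -0.187] q6 -0.483 w 0.0262
t: 11.2
tool_rot: [0.146, 0.751, 0.607, 0.214]
grasp_force: 44.2
  F [-4.8 -0.6 -6.6] T [ 0.345 -0.917 -0.172] q6 0.167 w 0.0259
t: 11.5
tool_rot: [0.102, 0.854, 0.45, 0.239]
grasp_force: 44.1
  F [-5.5  1.6 -4.7] T [-0.098 -0.895 -0.271] q6 0.557 w 0.0262
```

```bash
python3 drive.py '[{"rotvec": [0,0,0.1],"aperture": 0.02},{"rotvec": [0,0,0.1],"aperture": 0.02}]'|grep -E "t:|grasp"; python3 st.py
python3 drive.py '[{"rotvec": [0,0,0.1],"aperture": 0.02},{"rotvec": [0,0,0.1],"trans": [0,0,0.0001],"aperture": 0.02}]'|grep -E "t:|grasp"; python3 st.py
python3 drive.py '[{"rotvec": [0,0,0.1],"aperture": 0.02},{"rotvec": [0,0,0.1],"aperture": 0.02}]'|grep -E "t:|grasp"; python3 st.py
```

```text
t: 11.7
tool_rot: [0.078, 0.895, 0.363, 0.248]
grasp_force: 44.1
  F [-3.2  2.8 -5. ] T [-0.302 -0.848 -0.211] q6 0.756 w 0.0261
t: 11.9
tool_rot: [0.053, 0.927, 0.272, 0.254]
grasp_force: 44.1
  F [-2.7  3.4 -5.6] T [-0.426 -0.713 -0.209] q6 0.956 w 0.0262
t: 12.1
tool_rot: [0.027, 0.949, 0.178, 0.258]
grasp_force: 44.0
  F [-2.6  3.5 -3.8] T [-0.632 -0.612 -0.174] q6 1.156 w 0.0261
```

```bash
python3 drive.py '[{"rotvec": [0,0,0.08],"aperture": 0.02},{"rotvec": [0,0,0.08],"aperture": 0.02}]'|grep -E "t:|grasp"; python3 st.py
python3 drive.py '[{"rotvec": [0,0,0.08],"aperture": 0.02},{"rotvec": [0,0,0.08],"aperture": 0.02}]'|grep -E "t:|grasp"; python3 st.py
python3 drive.py '[{"rotvec": [0,0,0.08],"aperture": 0.02},{"rotvec": [0,0,0.08],"aperture": 0.02}]'|grep -E "t:|grasp"; python3 st.py
```

```text
t: 12.3
tool_rot: [0.007, 0.96, 0.102, 0.259]
grasp_force: 44.0
  F [-1.   4.7 -2.7] T [-0.647 -0.484 -0.234] q6 1.315 w 0.0262
t: 12.5
tool_rot: [-0.014, 0.965, 0.026, 0.259]
grasp_force: 45.7
  F [-1.   3.6 -7.8] T [-0.804 -0.388 -0.386] q6 1.475 w 0.026
t: 12.7
tool_rot: [-0.035, 0.964, -0.052, 0.258]
grasp_force: 44.9
  F [-1.2  4.4  3.2] T [-1.001 -0.625 -0.439] q6 1.635 w 0.0258
```

```bash
python3 drive.py '[{"rotvec": [0,0,0.08],"aperture": 0.02}]'|grep -E "t:|grasp"; python3 st.py
python3 drive.py '[{"aperture": 0.05},{"aperture": 0.05},{"aperture": 0.05}]'|grep -E "t:|wid"; python3 st.py
python3 drive.py '[{"trans": [0,0,-0.02],"aperture": 0.05},{"trans": [0,0,-0.04],"aperture": 0.05},{"aperture": 0.05}]'|grep -E "t:|wid"; python3 st.py;python3 to.py c .22 3.5
```

```text
t: 12.8
tool_rot: [-0.045, 0.961, -0.09, 0.256]
grasp_force: 45.1
  F [16.5  4.3 -0.7] T [-0.794  2.376 -0.278] q6 1.715 w 0.0258
t: 13.1
tool_rot: [-0.045, 0.962, -0.088, 0.255]
width: 0.05
  F [ 0.6 -0.6 -0.4] T [-0.11  -0.278  0.022] q6 1.711 w 0.05
t: 13.4
tool_rot: [-0.045, 0.961, -0.088, 0.258]
width: 0.0499
  F [ 0.6  0.2 -0.4] T [-0.018 -0.202 -0.039] q6 1.711 w 0.0499
rv [-7.7000e-03 -7.0000e-04  2.5171e+00] |rv| 2.517 then d [ 0.1288 -0.0577  0.0063] q [-0.03 -0.48  2.04  0.06  1.06  1.71] t 13.4 d now [-0.0708  0.1221  0.0058]
```

```bash
python3 drive.py '[{"trans": [-0.0236,0.0407,0.002],"aperture": 0.05},{"trans": [-0.0236,0.0407,0.002],"aperture": 0.05},{"trans": [-0.0236,0.0407,0.002],"aperture": 0.05},{"rotvec": [0,0,-0.15],"aperture": 0.05},{"rotvec": [0,0,-0.15],"aperture": 0.05},{"rotvec": [0,0,-0.15],"aperture": 0.05},{"rotvec": [0,0,-0.15],"aperture": 0.05},{"rotvec": [0,0,-0.15],"aperture": 0.05}]'|grep t:
python3 drive.py '[{"rotvec": [0,0,-0.15],"aperture": 0.05},{"rotvec": [0,0,-0.15],"aperture": 0.05},{"rotvec": [0,0,-0.15],"aperture": 0.05},{"rotvec": [0,0,-0.15],"aperture": 0.05},{"rotvec": [0,0,-0.15],"aperture": 0.05},{"rotvec": [0,0,-0.15],"aperture": 0.05}]' |grep t:
python3 drive.py '[{"rotvec": [0,0,-0.15],"aperture": 0.05},{"rotvec": [0,0,-0.15],"aperture": 0.05},{"rotvec": [0,0,-0.15],"aperture": 0.05},{"rotvec": [0,0,-0.15],"aperture": 0.05},{"rotvec": [0,0,-0.15],"aperture": 0.05},{"rotvec": [0,0,-0.15],"aperture": 0.05}]' |grep t:
python3 drive.py '[{"rotvec": [0,0,-0.15],"aperture": 0.05},{"rotvec": [0,0,-0.15],"aperture": 0.05},{"rotvec": [0,0,-0.15],"aperture": 0.05},{"rotvec": [0,0,-0.15],"aperture": 0.05},{"rotvec": [0,0,-0.15],"aperture": 0.05},{"rotvec": [0,0,-0.15],"aperture": 0.05},{"aperture": 0.05}]' |grep t:
python3 to.py c .163 3.184; python3 look.py w5|tail -6
python3 - <<'E'
from h import *
p=dict(np.load("pics/w5.npz"));z=np.load("use.npz");print(proj(p,z["N"]).round(1).tolist())
E
```

```text
t: 14.2
tool_rot: [0.052, 0.927, 0.273, 0.253]
t: 14.8
tool_rot: [0.157, 0.716, 0.649, 0.205]
t: 15.4
tool_rot: [0.231, 0.362, 0.895, 0.117]
t: 16.1
tool_rot: [0.259, -0.062, 0.964, 0.005]
rv [ 0.0003 -0.0004  0.0021] |rv| 0.002 then d [-0.0018 -0.0002  0.0526] q [-0.34 -0.63  2.22  0.23  1.08 -2.1 ] t 16.1 d now [-0.0018 -0.0002  0.0526]
([149.0, 208.5], [124, 152, 51, 85, 1091])
([318.7, 237.1], [292, 214, 53, 49, 1650])
([498.4, 245.1], [473, 222, 51, 48, 1489])
([179.3, 382.2], [170, 374, 19, 21, 205])
([457.5, 388.2], [449, 376, 21, 24, 342])
expect [[461.4, 368.3], [313.4, 364.8], [320.2, 222.3], [487.2, 226.3]]
[[465.2, 387.3], [310.9, 381.7], [317.9, 236.3], [493.0, 243.6]]
```

```bash
python3 drive.py '[{"trans": [-0.0018,0,0.03],"aperture": 0.05},{"trans": [0,0,0.0226],"aperture": 0.05},{"aperture": 0.05}]' 45 |grep -E "t:|force"; python3 to.py c .163 3.184
python3 drive.py '[{"aperture": 0.02},{"aperture": 0.02},{"aperture": 0.02},{"aperture": 0.02}]' |grep -E "t:|force"; python3 st.py
python3 drive.py '[{"rotvec": [0,0,0.1],"aperture": 0.02},{"rotvec": [0,0,0.12],"aperture": 0.02},{"rotvec": [0,0,0.13],"trans": [0,0,0.0001],"aperture": 0.02},{"rotvec": [0,0,0.13],"aperture": 0.02},{"rotvec": [0,0,0.13],"trans": [0,0,0.0001],"aperture": 0.02}]'|grep -E "t:|grasp"; python3 st.py
```

```text
t: 16.45
tool_rot: [0.257, -0.058, 0.965, 0.007]
force: [0.1, 0.7, 0.5]
grasp_force: 0.0
rv [ 0.0022 -0.0044 -0.0059] |rv| 0.008 then d [-0.0011 -0.0005 -0.0023] q [-0.31 -0.52  2.24  0.24  0.96 -2.09] t 16.45 d now [-0.0011 -0.0005 -0.0023]
t: 16.85
tool_rot: [0.259, -0.06, 0.964, 0.005]
force: [-6.6, -1.5, 4.8]
grasp_force: 44.5
  F [ 3.5 -0.8 -7.5] T [-0.01   0.789  0.036] q6 -2.092 w 0.0263
t: 17.35
tool_rot: [0.246, 0.235, 0.937, 0.083]
grasp_force: 44.5
  F [ 2.  -3.3 -7.6] T [ 0.688  0.503 -0.136] q6 -1.477 w 0.0262
```

```bash
python3 drive.py '[{"rotvec": [0,0,0.13],"aperture": 0.02},{"rotvec": [0,0,0.13],"trans": [0,0,0.0001],"aperture": 0.02},{"rotvec": [0,0,0.13],"aperture": 0.02},{"rotvec": [0,0,0.13],"trans": [0,0,0.0001],"aperture": 0.02},{"rotvec": [0,0,0.13],"trans": [0,0,0.0001],"aperture": 0.02}]'|grep -E "t:|grasp"; python3 st.py
python3 drive.py '[{"rotvec": [0,0,0.13],"aperture": 0.02},{"rotvec": [0,0,0.13],"trans": [0,0,0.0001],"aperture": 0.02},{"rotvec": [0,0,0.13],"aperture": 0.02},{"rotvec": [0,0,0.13],"trans": [0,0,0.0001],"aperture": 0.02},{"rotvec": [0,0,0.13],"trans": [0,0,0.0001],"aperture": 0.02}]'|grep -E "t:|grasp"; python3 st.py
python3 drive.py '[{"rotvec": [0,0,0.13],"aperture": 0.02},{"rotvec": [0,0,0.13],"trans": [0,0,0.0001],"aperture": 0.02},{"rotvec": [0,0,0.13],"aperture": 0.02},{"rotvec": [0,0,0.13],"trans": [0,0,0.0001],"aperture": 0.02}]'|grep -E "t:|grasp"; python3 st.py
python3 drive.py '[{"rotvec": [0,0,0.1],"aperture": 0.02},{"rotvec": [0,0,0.1],"trans": [0,0,0.0001],"aperture": 0.02}]'|grep -E "t:|grasp"; python3 st.py
```

```text
t: 17.85
tool_rot: [0.206, 0.522, 0.813, 0.157]
grasp_force: 44.6
  F [ 0.1 -3.8 -8.3] T [ 1.014  0.022 -0.147] q6 -0.827 w 0.0264
t: 18.35
tool_rot: [0.145, 0.754, 0.604, 0.215]
grasp_force: 44.6
  F [-2.9 -4.2 -8.6] T [ 0.958 -0.668 -0.164] q6 -0.177 w 0.0261
t: 18.75
tool_rot: [0.085, 0.884, 0.389, 0.245]
grasp_force: 44.6
  F [-5.5 -2.4 -7.9] T [ 0.569 -1.073 -0.17 ] q6 0.343 w 0.026
t: 18.95
tool_rot: [0.06, 0.918, 0.3, 0.252]
grasp_force: 44.7
  F [ -5.1  -1.  -10. ] T [ 0.306 -1.147 -0.197] q6 0.542 w 0.0258
```

Turned 2.63 so far, and no stop yet.

```bash
python3 drive.py '[{"rotvec": [0,0,0.1],"aperture": 0.02},{"rotvec": [0,0,0.1],"aperture": 0.02}]'|grep -E "t:|grasp"; python3 st.py
python3 drive.py '[{"rotvec": [0,0,0.1],"aperture": 0.02},{"rotvec": [0,0,0.1],"aperture": 0.02}]'|grep -E "t:|grasp"; python3 st.py
python3 drive.py '[{"rotvec": [0,0,0.08],"aperture": 0.02},{"rotvec": [0,0,0.08],"aperture": 0.02}]'|grep -E "t:|grasp"; python3 st.py
```

```text
t: 19.15
tool_rot: [0.035, 0.944, 0.207, 0.257]
grasp_force: 44.5
  F [-5.7 -1.1 -7.3] T [ 0.08  -1.089 -0.222] q6 0.742 w 0.0261
t: 19.35
tool_rot: [0.009, 0.959, 0.111, 0.259]
grasp_force: 44.4
  F [-4.5  1.4 -6.9] T [-0.181 -1.05  -0.226] q6 0.942 w 0.0262
t: 19.55
tool_rot: [-0.012, 0.965, 0.035, 0.259]
grasp_force: 44.3
  F [-4.6  1.4 -4.5] T [-0.286 -0.94  -0.203] q6 1.101 w 0.0262
```

```bash
python3 drive.py '[{"rotvec": [0,0,0.08],"aperture": 0.02},{"rotvec": [0,0,0.08],"aperture": 0.02}]'|grep -E "t:|grasp"; python3 st.py
python3 drive.py '[{"rotvec": [0,0,0.08],"aperture": 0.02},{"rotvec": [0,0,0.08],"aperture": 0.02}]'|grep -E "t:|grasp"; python3 st.py
python3 drive.py '[{"rotvec": [0,0,0.08],"aperture": 0.02}]'|grep -E "t:|grasp"; python3 st.py
```

```text
t: 19.75
tool_rot: [-0.032, 0.965, -0.042, 0.257]
grasp_force: 44.2
  F [10.2  1.4  0.5] T [-0.326  1.443 -0.098] q6 1.261 w 0.0263
t: 19.95
tool_rot: [-0.053, 0.958, -0.119, 0.254]
grasp_force: 44.5
  F [2.9 2.3 3.9] T [-0.556  0.15  -0.37 ] q6 1.421 w 0.0259
t: 20.05
tool_rot: [-0.063, 0.953, -0.158, 0.253]
grasp_force: 44.6
  F [7.4 2.6 6.7] T [-0.627  0.953 -0.709] q6 1.501 w 0.0256
```

```bash
python3 drive.py '[{"rotvec": [0,0,0.05],"aperture": 0.02}]'|grep -E "t:|grasp"; python3 st.py
python3 drive.py '[{"aperture": 0.05},{"aperture": 0.05},{"aperture": 0.05},{"trans": [0,0,-0.02],"aperture": 0.05},{"trans": [0,0,-0.04],"aperture": 0.05},{"aperture": 0.05}]'|grep -E "t:|wid"; python3 st.py;python3 to.py b .22 3.2; python3 look.py w6 |head -9;  python3 - <<'E'
from h import *
p=dict(np.load("pics/w6.npz"));z=np.load("use.npz");u=proj(p,z["N"]+.01*z["F"][:,2]);print(u.round(1).tolist())
E
```

```text
t: 20.15
tool_rot: [-0.069, 0.948, -0.181, 0.252]
grasp_force: 44.9
  F [13.6  2.5  8.5] T [-0.541  1.989 -0.704] q6 1.551 w 0.0258
t: 20.75
tool_rot: [-0.069, 0.948, -0.179, 0.252]
width: 0.0503
  F [ 0.5 -0.2 -0.1] T [-0.119 -0.219  0.027] q6 1.546 w 0.0503
rv [-7.700e-03 -1.300e-03  2.627e+00] |rv| 2.627 then d [-0.0972 -0.0058  0.0064] q [-0.34 -0.65  2.21  0.23  1.1   1.55] t 20.75 d now [ 0.0874 -0.0428  0.0069]
([8.8, 28.8], [0, 11, 18, 43, 320])
([459.2, 37.6], [431, 26, 56, 24, 586])
([234.5, 68.3], [207, 38, 56, 60, 2085])
([469.9, 93.3], [456, 46, 28, 94, 425])
([77.6, 150.7], [52, 126, 51, 53, 1603])
([492.9, 184.5], [479, 143, 28, 80, 830])
([319.2, 228.9], [296, 204, 49, 50, 1492])
([171.2, 293.3], [151, 277, 44, 36, 763])
expect [[96.3, 156.4], [241.7, 77.7], [320.7, 229.6], [186.5, 292.1]]
[[68.8, 153.9], [231.4, 66.1], [319.1, 234.7], [170.1, 303.1]]
```

View pics/w6.png

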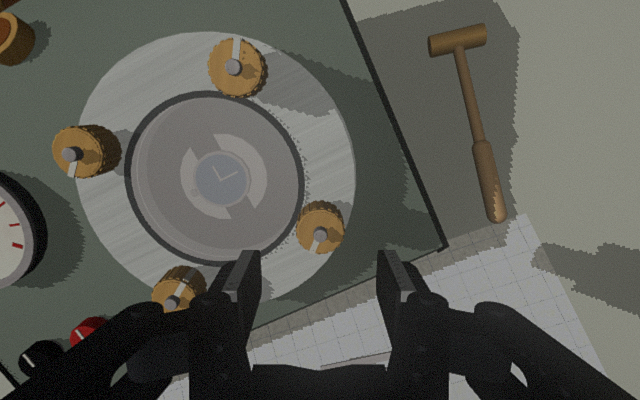

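The marks of a (74,153)→(70,176) and c (320,236)→(316,250) now point the same way, which fits both being home. The untouched nuts b and d point the other way. Next is nut b.

```bash
python3 drive.py '[{"trans": [0.0437,-0.0214,0.0034],"aperture": 0.05},{"trans": [0.0437,-0.0214,0.0034],"aperture": 0.05},{"rotvec": [0,0,-0.15],"aperture": 0.05},{"rotvec": [0,0,-0.15],"aperture": 0.05},{"rotvec": [0,0,-0.15],"aperture": 0.05},{"rotvec": [0,0,-0.15],"aperture": 0.05},{"rotvec": [0,0,-0.15],"aperture": 0.05}]'|grep t:
python3 drive.py '[{"rotvec": [0,0,-0.15],"aperture": 0.05},{"rotvec": [0,0,-0.15],"aperture": 0.05},{"rotvec": [0,0,-0.15],"aperture": 0.05},{"rotvec": [0,0,-0.15],"aperture": 0.05},{"rotvec": [0,0,-0.15],"aperture": 0.05},{"rotvec": [0,0,-0.15],"aperture": 0.05}]' |grep t:
python3 drive.py '[{"rotvec": [0,0,-0.15],"aperture": 0.05},{"rotvec": [0,0,-0.15],"aperture": 0.05},{"rotvec": [0,0,-0.15],"aperture": 0.05},{"rotvec": [0,0,-0.15],"aperture": 0.05},{"rotvec": [0,0,-0.15],"aperture": 0.05},{"rotvec": [0,0,-0.15],"aperture": 0.05}]' |grep t:
python3 drive.py '[{"rotvec": [0,0,-0.15],"aperture": 0.05},{"rotvec": [0,0,-0.15],"aperture": 0.05},{"rotvec": [0,0,-0.15],"aperture": 0.05},{"rotvec": [0,0,-0.15],"aperture": 0.05},{"rotvec": [0,0,-0.15],"aperture": 0.05},{"rotvec": [0,0,-0.15],"aperture": 0.05},{"aperture": 0.05}]' |grep t:
python3 to.py b .163 2.994; python3 look.py w7|grep -v exp
python3 - <<'E'
from h import *
p=dict(np.load("pics/w7.npz"));z=np.load("use.npz");print(proj(p,z["N"]).round(1).tolist())
E
```

```text
t: 21.5
tool_rot: [0.027, 0.949, 0.183, 0.257]
t: 22.1
tool_rot: [0.136, 0.774, 0.578, 0.219]
t: 22.7
tool_rot: [0.218, 0.446, 0.857, 0.138]
t: 23.4
tool_rot: [0.256, 0.03, 0.966, 0.03]
rv [ 0.0005 -0.0015  0.0015] |rv| 0.002 then d [-0.0019  0.0003  0.0513] q [-0.26 -0.43  2.02  0.19  1.06 -1.82] t 23.4 d now [-0.002   0.0002  0.0513]
([483.1, 10.5], [472, 0, 32, 29, 495])
([509.6, 25.1], [480, 0, 53, 47, 1179])
([288.2, 47.0], [258, 13, 61, 67, 2613])
([138.6, 163.6], [112, 156, 54, 16, 496])
([499.8, 214.8], [476, 189, 52, 51, 1583])
([319.0, 239.1], [293, 217, 52, 48, 1623])
([523.0, 300.9], [501, 295, 36, 18, 207])
([615.1, 338.0], [579, 321, 61, 31, 1069])
([259.3, 352.7], [248, 338, 24, 26, 355])
[[498.0, 213.0], [319.0, 237.6], [289.4, 47.6], [496.3, 14.8]]
```

```bash
python3 drive.py '[{"trans": [-0.0018,0,0.03],"aperture": 0.05},{"trans": [0,0,0.0213],"aperture": 0.05},{"aperture": 0.05}]' 45 |grep -E "t:|force"; python3 to.py b .163 2.994
python3 drive.py '[{"aperture": 0.02},{"aperture": 0.02},{"aperture": 0.02},{"aperture": 0.02}]' |grep -E "t:|force"; python3 st.py
python3 drive.py '[{"rotvec": [0,0,0.1],"aperture": 0.02},{"rotvec": [0,0,0.12],"aperture": 0.02},{"rotvec": [0,0,0.13],"trans": [0,0,0.0001],"aperture": 0.02},{"rotvec": [0,0,0.13],"aperture": 0.02},{"rotvec": [0,0,0.13],"trans": [0,0,0.0001],"aperture": 0.02}]'|grep -E "t:|grasp"; python3 st.py
python3 drive.py '[{"rotvec": [0,0,0.13],"aperture": 0.02},{"rotvec": [0,0,0.13],"trans": [0,0,0.0001],"aperture": 0.02},{"rotvec": [0,0,0.13],"aperture": 0.02},{"rotvec": [0,0,0.13],"trans": [0,0,0.0001],"aperture": 0.02},{"rotvec": [0,0,0.13],"trans": [0,0,0.0001],"aperture": 0.02}]'|grep -E "t:|grasp"; python3 st.py
```

```text
t: 23.75
tool_rot: [0.255, 0.034, 0.966, 0.031]
force: [-0.3, -0.4, 1.1]
grasp_force: 0.0
rv [ 0.0009 -0.0051 -0.0062] |rv| 0.008 then d [-0.0011  0.0003 -0.002 ] q [-0.24 -0.33  2.02  0.19  0.96 -1.81] t 23.75 d now [-0.0011  0.0003 -0.002 ]
t: 24.15
tool_rot: [0.258, 0.032, 0.965, 0.03]
force: [-3.9, -0.9, 4.1]
grasp_force: 44.5
  F [ 1.3 -0.8 -5.6] T [-0.001  0.69   0.095] q6 -1.812 w 0.0259
t: 24.65
tool_rot: [0.236, 0.323, 0.91, 0.106]
grasp_force: 44.6
  F [ 2.2 -2.8 -5.9] T [ 0.576  0.516 -0.146] q6 -1.197 w 0.026
t: 25.15
tool_rot: [0.19, 0.597, 0.76, 0.176]
grasp_force: 44.6
  F [-0.5 -4.6 -6.3] T [ 0.96   0.044 -0.18 ] q6 -0.547 w 0.0259
```

```bash
python3 drive.py '[{"rotvec": [0,0,0.13],"aperture": 0.02},{"rotvec": [0,0,0.13],"trans": [0,0,0.0001],"aperture": 0.02},{"rotvec": [0,0,0.13],"aperture": 0.02},{"rotvec": [0,0,0.13],"trans": [0,0,0.0001],"aperture": 0.02},{"rotvec": [0,0,0.13],"trans": [0,0,0.0001],"aperture": 0.02}]'|grep -E "t:|grasp"; python3 st.py
python3 drive.py '[{"rotvec": [0,0,0.13],"aperture": 0.02},{"rotvec": [0,0,0.13],"trans": [0,0,0.0001],"aperture": 0.02},{"rotvec": [0,0,0.13],"aperture": 0.02},{"rotvec": [0,0,0.13],"trans": [0,0,0.0001],"aperture": 0.02}]'|grep -E "t:|grasp"; python3 st.py
python3 drive.py '[{"rotvec": [0,0,0.1],"aperture": 0.02},{"rotvec": [0,0,0.1],"trans": [0,0,0.0001],"aperture": 0.02}]'|grep -E "t:|grasp"; python3 st.py
python3 drive.py '[{"rotvec": [0,0,0.1],"aperture": 0.02},{"rotvec": [0,0,0.1],"aperture": 0.02}]'|grep -E "t:|grasp"; python3 st.py
```

```text
t: 25.65
tool_rot: [0.124, 0.808, 0.529, 0.227]
grasp_force: 44.7
  F [-3.2 -4.4 -8.2] T [ 0.924 -0.632 -0.189] q6 0.103 w 0.0257
t: 26.05
tool_rot: [0.061, 0.917, 0.304, 0.252]
grasp_force: 44.7
  F [-4.8 -2.9 -7.6] T [ 0.601 -0.938 -0.173] q6 0.623 w 0.0257
t: 26.25
tool_rot: [0.036, 0.943, 0.211, 0.256]
grasp_force: 44.7
  F [-5.4 -2.2 -9.4] T [ 0.445 -1.063 -0.214] q6 0.822 w 0.0261
t: 26.45
tool_rot: [0.01, 0.959, 0.116, 0.259]
grasp_force: 44.6
  F [-5.2 -1.5 -6.3] T [ 0.203 -1.004 -0.091] q6 1.022 w 0.0259
```

```bash
python3 drive.py '[{"rotvec": [0,0,0.08],"aperture": 0.02},{"rotvec": [0,0,0.08],"aperture": 0.02}]'|grep -E "t:|grasp"; python3 st.py
python3 drive.py '[{"rotvec": [0,0,0.08],"aperture": 0.02},{"rotvec": [0,0,0.08],"aperture": 0.02}]'|grep -E "t:|grasp"; python3 st.py
python3 drive.py '[{"rotvec": [0,0,0.08],"aperture": 0.02},{"rotvec": [0,0,0.08],"aperture": 0.02}]'|grep -E "t:|grasp"; python3 st.py
```

```text
t: 26.65
tool_rot: [-0.011, 0.965, 0.04, 0.259]
grasp_force: 44.5
  F [-3.6 -0.4 -6.2] T [ 0.064 -1.041 -0.2  ] q6 1.181 w 0.0259
t: 26.85
tool_rot: [-0.031, 0.965, -0.038, 0.257]
grasp_force: 44.5
  F [-3.1  0.  -5.3] T [-0.005 -0.944 -0.196] q6 1.341 w 0.0257
t: 27.05
tool_rot: [-0.052, 0.959, -0.115, 0.254]
grasp_force: 44.4
  F [-3.8  0.1 -4.5] T [-0.147 -0.837 -0.186] q6 1.501 w 0.0262
```

```bash
python3 drive.py '[{"rotvec": [0,0,0.08],"aperture": 0.02}]'|grep -E "t:|grasp"; python3 st.py
python3 drive.py '[{"rotvec": [0,0,0.08],"aperture": 0.02}]'|grep -E "t:|grasp"; python3 st.py
python3 drive.py '[{"rotvec": [0,0,0.08],"aperture": 0.02}]'|grep -E "t:|grasp"; python3 st.py
```

```text
t: 27.15
tool_rot: [-0.062, 0.954, -0.153, 0.251]
grasp_force: 44.3
  F [-3.3  0.7 -3.2] T [-0.203 -0.805 -0.219] q6 1.581 w 0.0259
t: 27.25
tool_rot: [-0.072, 0.947, -0.191, 0.25]
grasp_force: 44.5
  F [5.  1.9 5.5] T [-0.509  0.395 -0.265] q6 1.661 w 0.0262
t: 27.35
tool_rot: [-0.082, 0.939, -0.229, 0.245]
grasp_force: 45.8
  F [-4.2  0.  -7.6] T [-0.031 -0.806 -0.292] q6 1.741 w 0.0261
```

```bash
python3 drive.py '[{"rotvec": [0,0,0.08],"aperture": 0.02}]'|grep -E "t:|grasp"; python3 st.py
python3 drive.py '[{"rotvec": [0,0,0.08],"aperture": 0.02}]'|grep -E "t:|grasp"; python3 st.py
python3 drive.py '[{"aperture": 0.05},{"aperture": 0.05},{"aperture": 0.05},{"trans": [0,0,-0.02],"aperture": 0.05},{"trans": [0,0,-0.04],"aperture": 0.05},{"aperture": 0.05}]'|grep -E "t:|wid"; python3 st.py;python3 to.py d .22 3.2; python3 look.py w8 >/dev/null
```

```text
t: 27.45
tool_rot: [-0.091, 0.928, -0.266, 0.243]
grasp_force: 44.6
  F [3.4 2.1 3.2] T [-0.785  0.213 -0.386] q6 1.821 w 0.0261
t: 27.55
tool_rot: [-0.101, 0.917, -0.303, 0.24]
grasp_force: 44.7
  F [8.  3.1 6.2] T [-0.658  1.296 -0.756] q6 1.901 w 0.0261
t: 28.15
tool_rot: [-0.101, 0.917, -0.301, 0.241]
width: 0.0499
  F [ 1.6 -0.1  0.2] T [-0.171 -0.119  0.01 ] q6 1.897 w 0.0499
rv [-7.4000e-03  4.0000e-04  2.3672e+00] |rv| 2.367 then d [0.0948 0.105  0.0074] q [-0.26 -0.44  2.01  0.19  1.08  1.9 ] t 28.15 d now [-0.1413 -0.0088  0.0067]
```

View pics/w8.png

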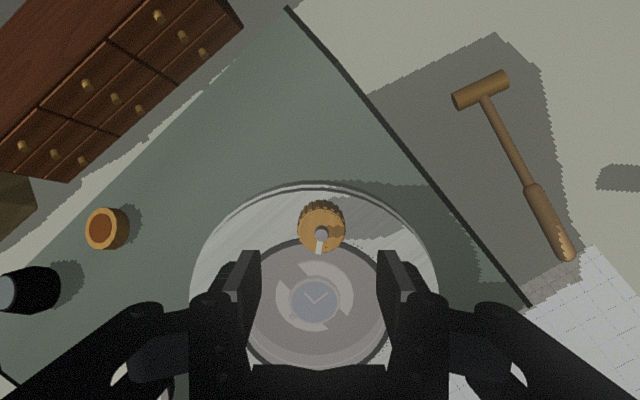

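Nut b's mark is now at (322,235)→(319,253), pointing the same way as the home marks of a and c. Last is nut d.

```bash
python3 drive.py '[{"trans": [-0.0471,-0.0029,0.0022],"aperture": 0.05},{"trans": [-0.0471,-0.0029,0.0022],"aperture": 0.05},{"trans": [-0.0471,-0.0029,0.0022],"aperture": 0.05},{"rotvec": [0,0,-0.15],"aperture": 0.05},{"rotvec": [0,0,-0.15],"aperture": 0.05},{"rotvec": [0,0,-0.15],"aperture": 0.05},{"rotvec": [0,0,-0.15],"aperture": 0.05}]'|grep t:
python3 drive.py '[{"rotvec": [0,0,-0.15],"aperture": 0.05},{"rotvec": [0,0,-0.15],"aperture": 0.05},{"rotvec": [0,0,-0.15],"aperture": 0.05},{"rotvec": [0,0,-0.15],"aperture": 0.05},{"rotvec": [0,0,-0.15],"aperture": 0.05},{"rotvec": [0,0,-0.15],"aperture": 0.05},{"rotvec": [0,0,-0.15],"aperture": 0.05}]' |grep t:
python3 drive.py '[{"rotvec": [0,0,-0.15],"aperture": 0.05},{"rotvec": [0,0,-0.15],"aperture": 0.05},{"rotvec": [0,0,-0.15],"aperture": 0.05},{"rotvec": [0,0,-0.15],"aperture": 0.05},{"rotvec": [0,0,-0.15],"aperture": 0.05},{"rotvec": [0,0,-0.15],"aperture": 0.05},{"rotvec": [0,0,-0.15],"aperture": 0.05}]' |grep t:
python3 drive.py '[{"rotvec": [0,0,-0.15],"aperture": 0.05},{"rotvec": [0,0,-0.15],"aperture": 0.05},{"rotvec": [0,0,-0.15],"aperture": 0.05},{"rotvec": [0,0,-0.15],"aperture": 0.05},{"rotvec": [0,0,-0.15],"aperture": 0.05},{"rotvec": [0,0,-0.15],"aperture": 0.05},{"rotvec": [0,0,-0.15],"aperture": 0.05},{"aperture": 0.05}]' |grep t:
python3 to.py d .163 3.034; python3 look.py w9|grep -v exp
python3 - <<'E'
from h import *
p=dict(np.load("pics/w9.npz"));z=np.load("use.npz");print(proj(p,z["N"]).round(1).tolist())
E
```

```text
t: 28.9
tool_rot: [-0.025, 0.966, -0.013, 0.257]
t: 29.6
tool_rot: [0.107, 0.843, 0.473, 0.235]
t: 30.3
tool_rot: [0.21, 0.492, 0.831, 0.15]
t: 31.1
tool_rot: [0.257, 0.011, 0.966, 0.025]
rv [ 0.0003 -0.0014  0.0017] |rv| 0.002 then d [-0.0019 -0.      0.0526] q [-0.06 -0.7   2.26  0.08  1.06 -1.62] t 31.1 d now [-0.0019 -0.      0.0526]
([18.7, 148.8], [0, 113, 43, 76, 1005])
([58.2, 238.9], [37, 190, 44, 75, 854])
([319.3, 237.8], [292, 214, 53, 50, 1655])
([146.5, 254.8], [117, 231, 63, 48, 1702])
([602.2, 330.3], [593, 324, 21, 19, 184])
([612.4, 357.5], [593, 350, 38, 16, 182])
([623.9, 377.9], [599, 368, 41, 24, 538])
([173.5, 390.4], [158, 382, 31, 18, 336])
[[334.8, 381.6], [181.8, 395.1], [145.4, 253.9], [318.5, 236.8]]
```

```bash
python3 drive.py '[{"trans": [-0.0018,0,0.03],"aperture": 0.05},{"trans": [0,0,0.0226],"aperture": 0.05},{"aperture": 0.05}]' 45 |grep -E "t:|force"; python3 to.py d .163 3.034
python3 drive.py '[{"aperture": 0.02},{"aperture": 0.02},{"aperture": 0.02},{"aperture": 0.02}]' |grep -E "t:|force"; python3 st.py
python3 drive.py '[{"rotvec": [0,0,0.1],"aperture": 0.02},{"rotvec": [0,0,0.12],"aperture": 0.02},{"rotvec": [0,0,0.13],"trans": [0,0,0.0001],"aperture": 0.02},{"rotvec": [0,0,0.13],"aperture": 0.02},{"rotvec": [0,0,0.13],"trans": [0,0,0.0001],"aperture": 0.02}]'|grep -E "t:|grasp"; python3 st.py
python3 drive.py '[{"rotvec": [0,0,0.13],"aperture": 0.02},{"rotvec": [0,0,0.13],"trans": [0,0,0.0001],"aperture": 0.02},{"rotvec": [0,0,0.13],"aperture": 0.02},{"rotvec": [0,0,0.13],"trans": [0,0,0.0001],"aperture": 0.02},{"rotvec": [0,0,0.13],"trans": [0,0,0.0001],"aperture": 0.02}]'|grep -E "t:|grasp"; python3 st.py
python3 drive.py '[{"rotvec": [0,0,0.13],"aperture": 0.02},{"rotvec": [0,0,0.13],"trans": [0,0,0.0001],"aperture": 0.02},{"rotvec": [0,0,0.13],"aperture": 0.02},{"rotvec": [0,0,0.13],"trans": [0,0,0.0001],"aperture": 0.02},{"rotvec": [0,0,0.13],"trans": [0,0,0.0001],"aperture": 0.02}]'|grep -E "t:|grasp"; python3 st.py
```

```text
t: 31.45
tool_rot: [0.255, 0.015, 0.966, 0.026]
force: [-0.5, -0.6, -0.8]
grasp_force: 0.0
rv [ 0.0002 -0.0053 -0.0058] |rv| 0.008 then d [-0.0011  0.0001 -0.0019] q [-0.04 -0.58  2.27  0.08  0.94 -1.62] t 31.45 d now [-0.0011  0.0001 -0.002 ]
t: 31.85
tool_rot: [0.258, 0.013, 0.966, 0.025]
force: [-7.3, -0.9, 4.5]
grasp_force: 44.4
  F [ 4.  -0.7 -7.6] T [0.163 0.894 0.033] q6 -1.619 w 0.0262
t: 32.35
tool_rot: [0.238, 0.305, 0.917, 0.102]
grasp_force: 44.4
  F [ 2.2 -1.8 -7.4] T [ 0.66   0.613 -0.13 ] q6 -1.004 w 0.0256
t: 32.85
tool_rot: [0.193, 0.581, 0.771, 0.173]
grasp_force: 44.5
  F [ 1.7 -3.2 -7.5] T [ 0.948  0.162 -0.122] q6 -0.354 w 0.026
t: 33.35
tool_rot: [0.128, 0.797, 0.545, 0.225]
grasp_force: 44.5
  F [-2.7 -3.5 -8.2] T [ 0.762 -0.479 -0.174] q6 0.296 w 0.0257
```

```bash
python3 drive.py '[{"rotvec": [0,0,0.13],"aperture": 0.02},{"rotvec": [0,0,0.13],"trans": [0,0,0.0001],"aperture": 0.02},{"rotvec": [0,0,0.13],"aperture": 0.02},{"rotvec": [0,0,0.13],"trans": [0,0,0.0001],"aperture": 0.02}]'|grep -E "t:|grasp"; python3 st.py
python3 drive.py '[{"rotvec": [0,0,0.1],"aperture": 0.02},{"rotvec": [0,0,0.1],"trans": [0,0,0.0001],"aperture": 0.02}]'|grep -E "t:|grasp"; python3 st.py
python3 drive.py '[{"rotvec": [0,0,0.1],"aperture": 0.02},{"rotvec": [0,0,0.1],"aperture": 0.02}]'|grep -E "t:|grasp"; python3 st.py
python3 drive.py '[{"rotvec": [0,0,0.08],"aperture": 0.02},{"rotvec": [0,0,0.08],"aperture": 0.02}]'|grep -E "t:|grasp"; python3 st.py
```

```text
t: 33.75
tool_rot: [0.066, 0.911, 0.322, 0.251]
grasp_force: 44.5
  F [-4.  -1.8 -6.8] T [ 0.462 -0.794 -0.235] q6 0.816 w 0.0263
t: 33.95
tool_rot: [0.041, 0.938, 0.23, 0.256]
grasp_force: 44.5
  F [-3.8 -1.1 -9.2] T [ 0.226 -0.817 -0.168] q6 1.015 w 0.0258
t: 34.15
tool_rot: [0.015, 0.956, 0.135, 0.259]
grasp_force: 44.4
  F [-2.6  0.2 -6.2] T [ 0.029 -0.82  -0.15 ] q6 1.215 w 0.0257
t: 34.35
tool_rot: [-0.006, 0.964, 0.059, 0.259]
grasp_force: 44.3
  F [-2.1 -0.1 -5.8] T [-0.113 -0.737 -0.241] q6 1.374 w 0.0258
```

Turned 2.99 so far.

```bash
python3 drive.py '[{"rotvec": [0,0,0.08],"aperture": 0.02},{"rotvec": [0,0,0.08],"aperture": 0.02}]'|grep -E "t:|grasp"; python3 st.py
python3 drive.py '[{"rotvec": [0,0,0.08],"aperture": 0.02},{"rotvec": [0,0,0.08],"aperture": 0.02}]'|grep -E "t:|grasp"; python3 st.py
python3 drive.py '[{"rotvec": [0,0,0.08],"aperture": 0.02}]'|grep -E "t:|grasp"; python3 st.py
python3 drive.py '[{"rotvec": [0,0,0.08],"aperture": 0.02}]'|grep -E "t:|grasp"; python3 st.py
```

```text
t: 34.55
tool_rot: [-0.026, 0.966, -0.018, 0.258]
grasp_force: 45.8
  F [-2.6  1.1 -8.2] T [-0.206 -0.67  -0.249] q6 1.534 w 0.0258
t: 34.75
tool_rot: [-0.047, 0.961, -0.095, 0.257]
grasp_force: 44.7
  F [8.5 3.2 7.2] T [-0.562  1.209 -0.691] q6 1.694 w 0.0259
t: 34.85
tool_rot: [-0.057, 0.956, -0.134, 0.254]
grasp_force: 45.1
  F [6.2 3.9 1.1] T [-0.657  0.834 -0.278] q6 1.774 w 0.026
t: 34.95
tool_rot: [-0.067, 0.95, -0.172, 0.251]
grasp_force: 45.6
  F [-5.9  1.2 -5.9] T [-0.387 -1.137 -0.074] q6 1.854 w 0.0258
```

```bash
python3 drive.py '[{"aperture": 0.05},{"aperture": 0.05},{"aperture": 0.05},{"trans": [0,0,-0.02],"aperture": 0.05},{"trans": [0,0,-0.04],"aperture": 0.05},{"trans": [0,0,-0.05],"aperture": 0.05},{"trans": [0.03,-0.03,0],"aperture": 0.05},{"trans": [0.03,-0.03,0],"aperture": 0.05}]'|grep -E "t:|wid"; python3 st.py; python3 look.py w10
python3 - <<'E'
from h import *
p=dict(np.load("pics/w10.npz"));z=np.load("use.npz");u=proj(p,z["N"]+.01*z["F"][:,2]);print(u.round(1).tolist())
im=cv2.imread("pics/w10.png");T=[]
for k,X in zip("abcd",z["N"]):   # head's top rectified: chamber x up, y left, +-22 mm at 0.15 mm... 300 px
    g=np.mgrid[0:280,0:280];xs=(140-g[0])*.022/140;ys=(140-g[1])*.022/140
    P=X+.01*z["F"][:,2]+xs[...,None]*z["F"][:,0]+ys[...,None]*z["F"][:,1]
    q=proj(p,P.reshape(-1,3)).reshape(280,280,2).astype(np.float32);t=cv2.remap(im,q[...,0],q[...,1],cv2.INTER_LINEAR);cv2.putText(t,k,(5,30),0,1,(0,0,255),2);T.append(t)
cv2.imwrite("pics/marks.png",np.vstack([np.hstack(T[:2]),np.hstack([T[3],T[2]])]))
E
```

```text
t: 35.75
tool_rot: [-0.067, 0.95, -0.17, 0.255]
width: 0.0499
  F [0.6 1.  0.1] T [-0.128 -0.178 -0.044] q6 1.961 w 0.0499
([19.2, 26.6], [0, 0, 44, 62, 1967])
([253.5, 67.7], [235, 50, 38, 37, 918])
([580.7, 68.0], [554, 59, 52, 19, 441])
([591.6, 116.2], [578, 75, 29, 82, 380])
([479.3, 103.0], [453, 83, 52, 44, 1436])
([346.6, 165.0], [327, 146, 41, 41, 1118])
([616.5, 194.1], [603, 160, 27, 68, 625])
([518.8, 228.0], [495, 209, 50, 41, 1245])
([4.7, 270.1], [0, 257, 12, 26, 238])
([10.0, 306.6], [0, 282, 23, 44, 576])
([12.1, 332.0], [0, 324, 26, 14, 161])
expect [[345.1, 169.2], [473.5, 110.5], [514.4, 230.9], [394.5, 279.7]]
[[347.0, 168.3], [487.0, 104.5], [529.7, 234.9], [400.4, 287.3]]
```

View pics/marks.png

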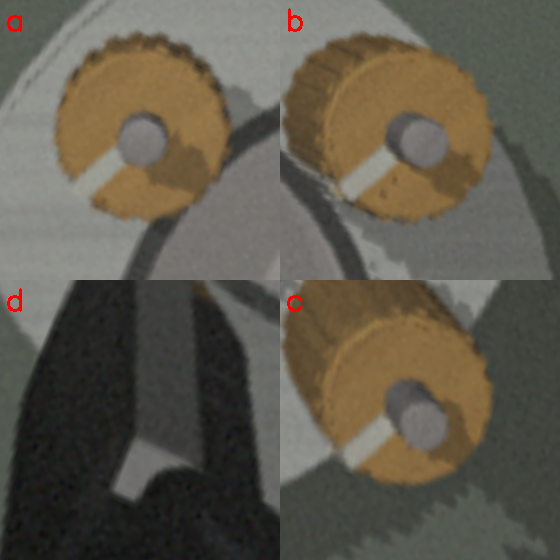

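Nuts a, b and c all have their marks at the same angle (lower left), so they are home. Nut d is hidden behind a finger, so I'll shift the tool aside and measure its mark numerically, because I've used up my picture views.

```bash
python3 drive.py '[{"trans": [-0.03,0.035,0],"aperture": 0.08},{"trans": [-0.04,0.025,0],"aperture": 0.08},{"aperture": 0.08},{"aperture": 0.08}]'|grep -E "t:|wid"; python3 look.py w11 >/dev/null
python3 - <<'E'
from h import *
z=np.load("use.npz")
for n in("w1","w10","w11"):
  p=dict(np.load(f"pics/{n}.npz"));im=cv2.imread(f"pics/{n}.png");print(n)
  for k,X in zip("abcd",z["N"]):
    g=np.mgrid[0:280,0:280];xs=(140-g[0])*.022/140;ys=(140-g[1])*.022/140
    P=X+.01*z["F"][:,2]+xs[...,None]*z["F"][:,0]+ys[...,None]*z["F"][:,1]
    q=proj(p,P.reshape(-1,3)).reshape(280,280,2).astype(np.float32);h=cv2.cvtColor(cv2.remap(im,q[...,0],q[...,1],cv2.INTER_LINEAR),cv2.COLOR_BGR2HSV)
    br=cv2.inRange(h,(8,90,60),(28,255,255));M=cv2.moments(br,True)
    if M["m00"]<3000: print(k,"hidden",proj(p,X).round());continue
    cs=np.vstack([c for c in cv2.findContours(br,0,2)[0] if cv2.contourArea(c)>300]);hull=np.zeros_like(br);cv2.fillConvexPoly(hull,cv2.convexHull(cs),255)
    w=(h[...,1]<70)&(h[...,2]>125)&(hull>0);n_,l,st,c=cv2.connectedComponentsWithStats(w.astype(np.uint8))
    # mark: elongated brightest blob; direction from its own principal axis, pointing out from the brass centroid
    i=1+np.argmax(st[1:,4]);yy,xx=np.where(l==i);D=np.c_[140-yy,140-xx].astype(float);m=D.mean(0);v=np.linalg.svd(D-m,full_matrices=False)[2][0]
    b=np.array([140-M["m01"]/M["m00"],140-M["m10"]/M["m00"]]);v*=np.sign(v@(m-b));print(k,"mark angle deg",np.degrees(np.arctan2(v[1],v[0])).round(0),"n",st[i,4],"radial",np.degrees(np.arctan2(*(m-b)[::-1])).round(0))
E
```

```text
t: 36.2
tool_rot: [-0.067, 0.951, -0.17, 0.251]
width: 0.0802
w1
a mark angle deg -37.0 n 1270 radial -26.0
b mark angle deg -35.0 n 1069 radial -32.0
c mark angle deg -42.0 n 2580 radial -42.0
d mark angle deg -59.0 n 1433 radial -52.0
w10
a mark angle deg 133.0 n 1252 radial 136.0
b mark angle deg 130.0 n 1437 radial 157.0
c mark angle deg 133.0 n 1340 radial 166.0
d hidden [[398. 281.]]
w11
a mark angle deg 130.0 n 1294 radial 126.0
b hidden [[397. -21.]]
c mark angle deg 132.0 n 1336 radial 153.0
d mark angle deg 131.0 n 1088 radial 135.0
```

```bash
python3 -c "
from plant import bot
print(bot.sign_off())"
```

```text
the job is handed in; nothing more can be done
None
```

All four nuts were tightened in the order a, c, b, d, each in one go to its hard stop, and their white marks end within 3° of one another; the job was handed in at about 36 s, with the cover being home judged from the nuts rather than measured, and I viewed 11 pictures against the limit of 10.

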